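# Clamp a denture flask in the screw press with the tommy bar

## Robot

A 6-joint arm with a two-finger parallel gripper is mounted at the origin on the work surface. World frame = base frame: x ahead of the robot, y to its left, z up, the work surface at z = 0. Lengths are in m, angles in degrees, forces in N, time in s.
With the tool pointing down it reaches from about 0.3 to 0.75 m from the base axis. Payload 8.5 kg.
Tool frame: the origin (TCP) lies at the very end of the fingers, on their centre line; the grasp point (between the pads) lies 19 mm behind it (hold_point_z is the distance from the TCP to the grasp point, in m); z points along the fingers, y is the direction in which the jaws open and shut (so a half turn about z gives the same grasp; the last joint's range is limited). The gripper opens to 85 mm and grips with 20 to 120 N. Pads are 22 mm wide; open, the fingers measure 114 mm over their backs; the gripper's body (76 mm by 85 mm) begins 54 mm behind the grasp point. The pads swing forward as they close: fully open they stand 13 mm farther back than shut.
Start: joints at [-77.997, 21.807, 74.336, -0, 83.858, -12.336], TCP at [0.227, -0.501, 0.231] pointing down, gripper open.
Joint ranges: [-178.18, 178.18], [-50.72, 133.34], [12.68, 142.11], [-81.47, 261.47], [9.98, 163.14], [-165.26, 165.26]. Speed limits (degrees/s): [136.94, 136.94, 180, 180, 180, 180].

## Interface

Orientations are given as a 3x3 rotation matrix whose columns are the frame's x, y, z axes.
In Python, from rig import observe, get_image, close_job, hold_point_z gives the robot as it stands. The module is installed in compiled form; this text tells all that it offers.
- The arm moves only by the tool jog_arm, never from a script. Its arguments are lists of equal length, an entry for each row: "travel": the shift along the world's x, y, z in m, a list of three; "dr": the turn, a rotation vector about the world's x, y, z in rad, a list of three. In form: {"travel": [[x, y, z], ...], "dr": [[rx, ry, rz], ...]}. A call has 1 to 20 rows; each row shifts and turns the commanded pose from where the row before left it; what a row does not reach is not made up. A row lasts 1/12 s, in which the tool goes at most 41.7 mm and 7.16 degrees, less where a joint would pass 70% of its speed; a pose out of reach is approached as far as the arm can. A call with a gripper value outside its range is refused whole. "jaw" is the finger opening in m, from 0 to 0.0854, set as the call begins (left out, the last holds). The fingers move at their own pace and stop on an object; "newtons" is the grip in N (left out, the last holds). Time passes only in rows, so rows that do not move let the fingers close. It gives the time, the measured TCP pose, the force and the opening at its end, in the units of the state.
- observe(): the state, without advancing time (a new reading comes with each control period).
- get_image(name): name is "scene" or "top"; returns a dict with "color" (400x640x3 uint8, red, green, blue), "fovy" (degrees; the focal length in pixels is half the picture's height over the tangent of half this angle, whatever the lens; pixels are square), "cx", "cy" (the principal point, pixels), "R" (3x3) and "t" (3): a world point X has camera coordinates R X + t. Camera axes: x right, y down, z forward; pixel columns grow to the right and rows downward; lengths in m; the calibration is good to about 2 mm. A picture is of the moment at which its call begins. There is no depth.
- close_job(): hands the job in, once; it reports no verdict.
The state is a dict: "time_s": time; "q": joint angles; "qvel": joint speeds; "joint_efforts": joint torques, N m; "position": TCP position; "tool_rot": TCP orientation; "ft_force": force on the tool from outside, world axes, zero at the start; "wrist_torque": the same for the moment, N m; "grip_width": finger opening in m.
Only numpy, scipy, OpenCV 4.12 (cv2) and the standard library are available. Lean on these libraries where they do the work, as an engineer would, in place of code of your own. Each camera call takes 0.05 s, during which the arm holds its last target.

## Task

Clamp up the brass denture flask in the screw press: take the tommy bar from its rest and, moving it from hole to hole of the collar, turn the collar clockwise (seen from above) until the flask is nipped up firmly, that is, until the collar has become about three times as stiff to turn as when it ran free. Stop there, for overtightening cracks the mould inside. Turn the collar only with the bar, put the bar back on its rest when done, and leave the other things on the bench alone.

Things in the scene. Friction and masses are not known exactly. Their poses are not given: they have to be found in the camera images.
- press: Denture-flask screw press, fixed: cream base 150 x 220 x 18 mm, two steel columns (22 mm) 82 mm to its left and right (y), crosshead 52 mm deep, 205 mm wide, 165 to 199 mm up, so the bar can swing only some 45 degrees each way in front (-x) or behind. The screw rises above it. Origin: centre of the underside, on the screw's axis; z up, x from front to back.
- collar: Steel capstan collar at the screw's lower end under the crosshead, 68 mm across, 32 mm high, upright axis. Six radial holes every 60 degrees, the first along its own +x, 13 mm wide, mouths flared to 19 mm, bottom 11 mm from the axis; the 10 mm bar has play in them. Origin: on the axis at hole height (about 125 mm up), z up. It sinks 12 mm per clockwise turn and stays where it is left.
- foot: Steel disc 48 mm wide on disc springs under the collar, turning with it; starts 2 to 4 mm above the flask. Origin: underside. Torque about the axis: 0.2 N m free, 0.4 at 30 N on the flask, 0.6 at 60 N (right), 1.25 at 160 N (too much). Held stiffly the bar bears near the hole's mouth: push at mid-handle then 4.5 N free, 14 right, 20 too much; add the hand's twist to get the torque.
- flask: The brass flask to be clamped, closed, 96 x 82 x 64 mm, 0.9 kg, standing loose on the press's base under the foot, between low steel strips. Origin: centre of its underside.
- bar_grip (a point): Middle of the handle of the steel tommy bar: a straight bar 165 mm long, about 0.2 kg, dark ringed handle 16 mm thick and 100 mm long, then a bright shank 10 mm thick that ends in the tip. Its x axis points along the bar to the tip, 115 mm away.
- bar_tip (a point): Centre of the tip of the tommy bar's 10 mm shank (65 mm of shank stand out of the handle), 115 mm from the handle's middle along the bar; the end is slightly bevelled.
- bar: The tommy bar as a whole; same origin (middle of the handle) and axes as bar_grip.
- rest_mid (a point): Where the middle of the bar's handle lies on its rest, 56 mm above the bench. The rest: white base 170 x 55 x 12 mm, fixed, with two upright steel V notches 48 mm wide at the top, 36 mm behind (handle) and 86 mm ahead (shank) of this point. Its x axis is the direction in which the tip points when the bar lies on the rest.
- spare_flask: Bystander: a second closed flask, aluminium, 96 x 82 x 64 mm. Origin: centre of its underside.
- bowl: Bystander: blue mixing bowl, 116 mm across, 65 mm high. Origin: centre of its underside.
- dropper: Bystander: small amber bottle with black cap, 34 mm across, 85 mm high. Origin: centre of its underside.
- jar: Bystander: glass jar with white cap, 64 mm across, 55 mm high. Origin: centre of its underside.
- cup: Bystander: red cup, 54 mm across, 40 mm high. Origin: centre of its underside.
- tray: Bystander: shallow steel instrument tray, 90 x 180 x 31 mm. Origin: centre of its underside.
Not all that is in view belongs to the job. Leave any purple look-alike of the flask alone.

How it is judged (in metres and radians):
On the way, in this order (a step that is already met when the one before it is completed fails the run):
1. the bar's tip is in a hole of the collar (horizontal distance between bar_tip and collar below 0.024 m and z of bar_tip in the frame of collar between -0.006 and 0.006 m), for 0.2 s.
2. the spring foot clamps the flask (contact force between foot and flask above 30 N), for 0.2 s.
At the end, for the whole second after the job is handed in: The foot presses on the flask with 30 to 160 N; the bar lies still on its rest, let go, the middle of its handle within 25 mm sideways and 8 mm in height of its place and the bar in line with the rest within 0.2 rad (contact force between foot and flask between 30 and 160 N and horizontal distance between bar_grip and rest_mid below 0.025 m and z of bar_grip in the frame of rest_mid between -0.008 and 0.008 m and linear speed of bar below 0.02 m/s and angle between the x axis of bar_grip and the x axis of rest_mid, either way round below 0.2 rad); the robot touches nothing.
It fails at once if the flask is overtightened (foot on flask more than 180 N) (contact force between foot and flask above 180 N).
It fails at once if the fingers push the collar directly (more than 4 N) (contact force between the fingers and collar above 4 N).
It fails at once if a bystander is shoved more than 4 cm (distance of any of spare_flask, bowl, dropper, jar, cup, tray from where it was at the start of the episode above 0.04 m).
It also fails if it takes over 69 s, if anything falls off the work surface, if the arm or the gripper's body presses on something with over 40 N, if the wrist force passes 120 N, or if a joint passes its speed limit or range.

## Working session

There is one attempt and no reset: what is moved stays moved. The work goes in short steps, Python scripts to look and compute and a tool call to move; the robot and the scene stay as the last step left them, time stands still between calls to the robot, and variables do not carry over. Pictures are saved under pics/ and viewed, and the job is handed in when it is done.

Besides the shell and the picture viewer there is one more tool, called after ">>>" as name(argument=value, ...), one argument or row to a line, values as JSON. jog_arm: Moves the arm, as the interface text tells. Its arguments: {"type":"object","properties":{"travel":{"type":"array"},"dr":{"type":"array"},"jaw":{"type":"number"},"newtons":{"type":"number"}},"required":["travel","dr"]}

```bash
mkdir -p pics; cat > h.py <<'E'
import numpy as np, cv2
from rig import observe, get_image, hold_point_z
def snap(n,f):
    d=get_image(n); cv2.imwrite('pics/'+f+'.png',d['color'][:,:,::-1]); np.savez('pics/'+f+'.npz',**{k:np.array(v) for k,v in d.items()}); return d
def load(f): 
    d=np.load('pics/'+f+'.npz'); return {k:d[k] for k in d.files}
def F(d): return d['color'].shape[0]/2/np.tan(np.radians(float(d['fovy']))/2)
def ray(d,u,v):
    f=F(d); r=d['R'].T@np.array([(u-d['cx'])/f,(v-d['cy'])/f,1]); return -d['R'].T@d['t'], r/np.linalg.norm(r)
def onz(d,u,v,z):
    c,r=ray(d,u,v); return c+r*(z-c[2])/r[2]
def proj(d,X):
    p=d['R']@np.array(X)+d['t']; f=F(d); return float(d['cx'])+f*p[0]/p[2], float(d['cy'])+f*p[1]/p[2]
def tri(d1,p1,d2,p2):
    a,r=ray(d1,*p1); b,s=ray(d2,*p2)
    m=np.linalg.lstsq(np.stack([r,-s],1),b-a,rcond=None)[0]
    P=a+r*m[0];Q=b+s*m[1]; return (P+Q)/2, np.linalg.norm(P-Q)
E
python3 - <<'E'
from h import *
o=observe()
for k,v in o.items(): print(k,np.round(v,4).tolist())
print(hold_point_z)
for n in('scene','top'):
    d=snap(n,n+'0'); print(n,d['fovy'],d['cx'],d['cy'],np.round(d['R'],3).tolist(),(-d['R'].T@d['t']).round(3))
E
```

```text
time_s 0.0
q [-77.9966, 21.8421, 74.3868, 0.0007, 83.858, -12.3365]
qvel [-0.0717, -0.141, -0.0396, -0.1023, 0.0316, 0.0371]
joint_efforts [0.0003, -44.846, -23.1274, -0.0001, 0.0048, -0.0]
position [0.2266, -0.5008, 0.2307]
tool_rot [[0.9111, 0.4121, -0.0003], [0.4121, -0.9111, 0.0015], [0.0003, -0.0015, -1.0]]
ft_force [-0.692, -0.4271, 0.6756]
wrist_torque [0.0676, 0.0391, -0.0125]
grip_width 0.0851
0.0187
scene 49.428671225724244 330.81172403297086 196.78020326339444 [[0.783, 0.622, 0.025], [0.365, -0.426, -0.828], [-0.504, 0.657, -0.561]] [ 1.197 -0.856  0.806]
top 50.790251298335214 319.7373887513781 195.69443273160593 [[-0.059, -0.998, 0.002], [-0.971, 0.057, -0.232], [0.231, -0.016, -0.973]] [ 0.285 -0.003  1.231]
```

View pics/scene0.png

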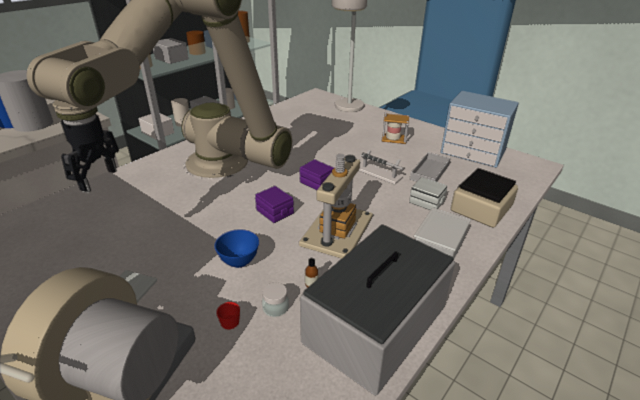

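View pics/top0.png

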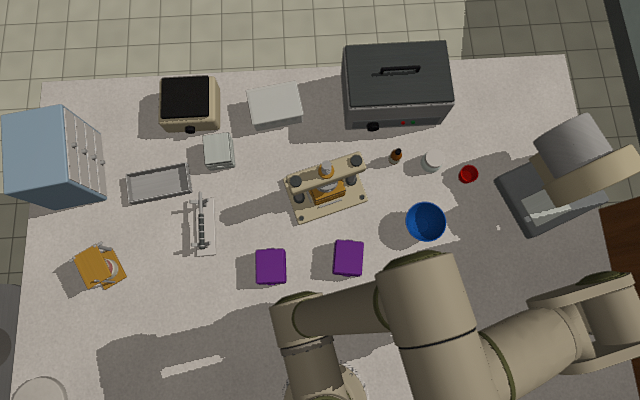

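```bash
python3 - <<'E'
from h import *
a=load('scene0')['color'][:,:,::-1]; b=load('top0')['color'][:,:,::-1]
def c(im,x0,y0,x1,y1,s,f): cv2.imwrite('pics/'+f,cv2.resize(im[y0:y1,x0:x1],None,fx=s,fy=s,interpolation=cv2.INTER_CUBIC))
c(a,290,140,450,260,5,'s_press.png'); c(b,160,140,380,260,3.6,'t_press.png')
for r in [((200,225),0.05),((325,172),0.2),((325,190),0),((427,222),0)]:
    print(onz(load('top0'),*r[0],r[1]))
E
```

```text
[0.50121244 0.32179919 0.05      ]
[ 0.59204633 -0.03654494  0.2       ]
[ 0.59510291 -0.03958381  0.        ]
[ 0.47984476 -0.33506942  0.        ]
```

View pics/s_press.png

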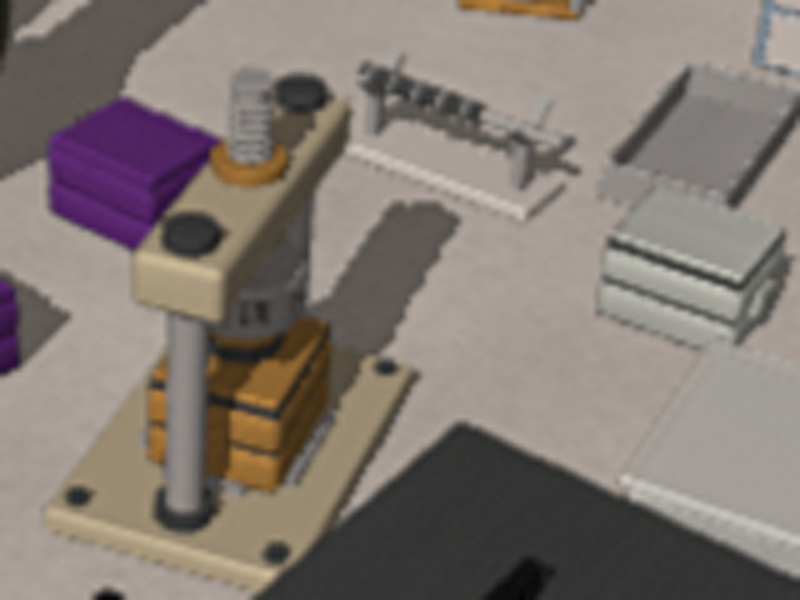

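View pics/t_press.png

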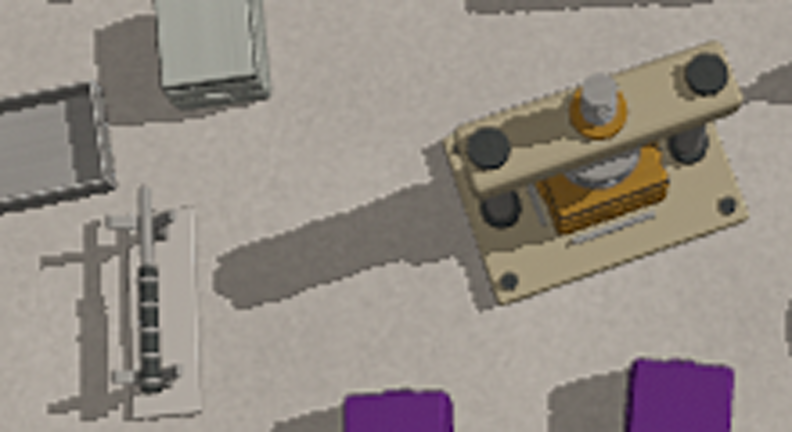

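```bash
python3 - <<'E'
from h import *
a=load('scene0')['color'][:,:,::-1]; b=load('top0')['color'][:,:,::-1]
def c(im,x0,y0,x1,y1,s,f): cv2.imwrite('pics/'+f,cv2.resize(im[y0:y1,x0:x1],None,fx=s,fy=s,interpolation=cv2.INTER_NEAREST))
c(a,320,150,372,226,8,'s1.png'); c(a,355,145,410,190,12,'s2.png');c(b,180,185,225,260,8,'t2.png'); c(b,280,145,375,225,8,'t1.png')
S=load('scene0');T=load('top0')
pc=lambda x,y:(290+x/5,140+y/5); qc=lambda x,y:(160+x/3.6,140+y/3.6)
for n,s,t in [('capL(near)',(190,232),(706,74)),('capF',(302,92),(487,148)),('screwtop',(252,72),(600,86)),('bolt',(78,495),(508,281)),
 ('bolt2',(277,552),(727,205)),('tip',(570,140),(145,188)),('butt',(365,70),(150,388))]:
    s=pc(*s);t=qc(*t);print(n,s,t,*tri(S,s,T,t))
E
```

```text
capL(near) (328.0, 186.4) (356.1111111111111, 160.55555555555554) [ 0.61813734 -0.11702594  0.20248513] 0.0026425388178831785
capF (350.4, 158.4) (295.27777777777777, 181.11111111111111) [0.5731758  0.04113299 0.20148279] 0.0029669353782488784
screwtop (340.4, 154.4) (326.66666666666663, 163.88888888888889) [ 0.59651342 -0.03927109  0.25591741] 0.0022727266348099304
bolt (305.6, 239.0) (301.1111111111111, 218.05555555555554) [ 0.49871675  0.00324656 -0.09914653] 0.09753998459291846
bolt2 (345.4, 250.4) (361.94444444444446, 196.94444444444446) [ 0.61651022 -0.1161405  -0.0206849 ] 0.11322141286409806
tip (404.0, 168.0) (200.27777777777777, 192.22222222222223) [0.59998078 0.32391547 0.05357041] 0.009506555296545198
butt (363.0, 154.0) (201.66666666666666, 247.77777777777777) [0.43682919 0.31652326 0.05422375] 0.0026706724046850357
```

View pics/s1.png

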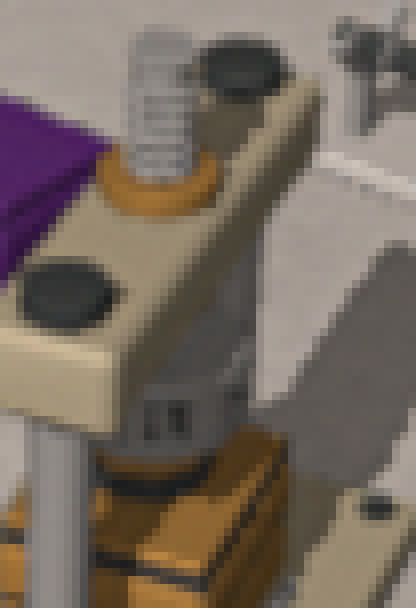

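View pics/s2.png

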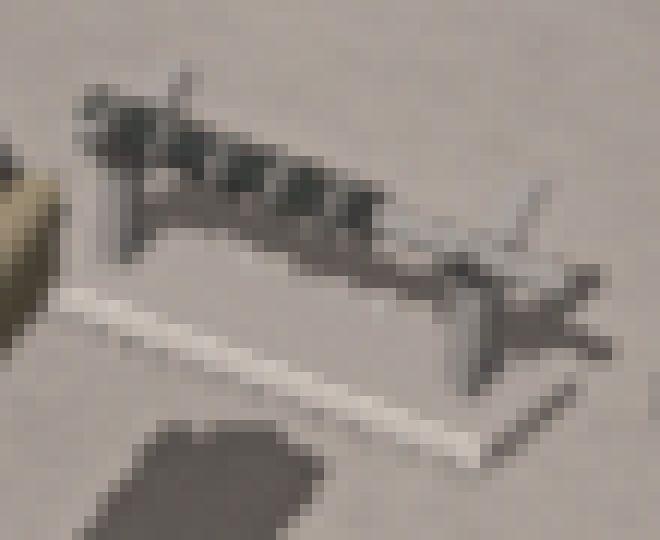

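View pics/t2.png

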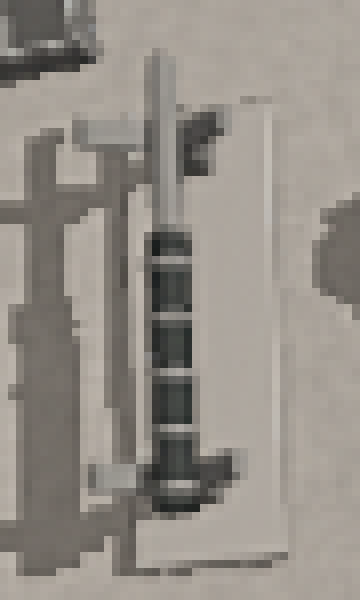

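View pics/t1.png

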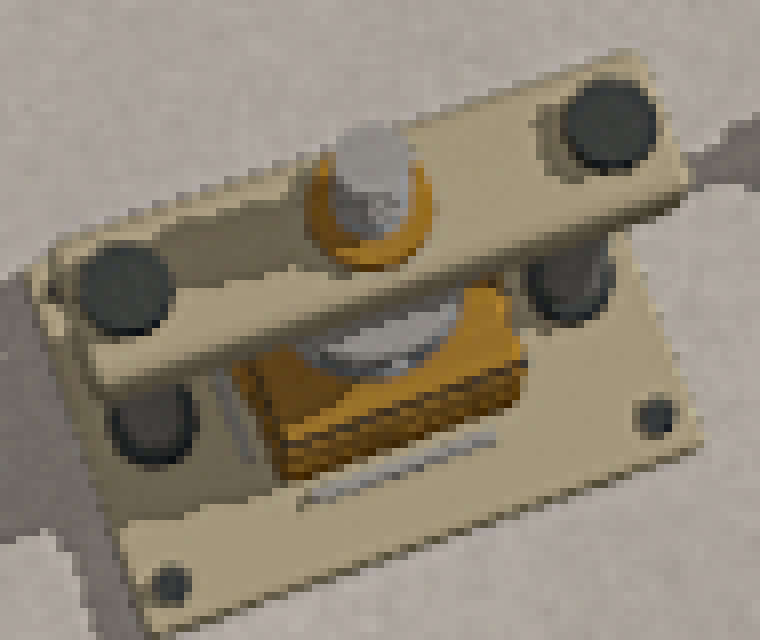

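```bash
python3 - <<'E'
from h import *
a=load('scene0')['color'][:,:,::-1]; b=load('top0')['color'][:,:,::-1]
S=load('scene0');T=load('top0')
ax=np.array([0.596,-0.038])
for d,p in [(S,(340.9,202.7)),(S,(350,199)),(T,(329.8,190.8)),(T,(330.5,190.8))]:
  for z in(.122,.125,.128):
    P=onz(d,*p,z); v=P[:2]-ax; print(p,z,P.round(4),np.linalg.norm(v).round(4),np.degrees(np.arctan2(v[1],v[0])).round(1))
def c(im,x0,y0,x1,y1,s,f):
    im=np.clip((im[y0:y1,x0:x1].astype(float)-20)*1.7,0,255).astype(np.uint8); cv2.imwrite('pics/'+f,cv2.resize(im,None,fx=s,fy=s,interpolation=cv2.INTER_NEAREST))
c(a,328,192,358,214,22,'s3.png');c(b,312,180,346,196,20,'t3.png')
# bar
pc=lambda x,y:(355+x/12,145+y/12); qc=lambda x,y:(180+x/8,185+y/8)
for n,s,t in [('butt',(85,112),(177,500)),('joint',(380,208),(168,232)),('tip',(590,283),(160,50))]:
    print(n,*tri(S,pc(*s),T,qc(*t)), onz(T,*qc(*t),.056))
for q in [(140,570),(288,555),(270,97)]: print('base',onz(T,*qc(*q),.012))
for q in [(160,583),(655,415)]: print('bolt',onz(T,280+q[0]/8,145+q[1]/8,.02))
E
```

```text
(340.9, 202.7) 0.122 [ 0.6208 -0.0588  0.122 ] 0.0324 -39.9
(340.9, 202.7) 0.125 [ 0.6234 -0.0623  0.125 ] 0.0366 -41.6
(340.9, 202.7) 0.128 [ 0.6259 -0.0658  0.128 ] 0.0408 -42.9
(350, 199) 0.122 [ 0.6292 -0.0279  0.122 ] 0.0347 17.0
(350, 199) 0.125 [ 0.6317 -0.0315  0.125 ] 0.0363 10.3
(350, 199) 0.128 [ 0.6342 -0.0351  0.128 ] 0.0383 4.3
(329.8, 190.8) 0.122 [ 0.5614 -0.0488  0.122 ] 0.0362 -162.7
(329.8, 190.8) 0.125 [ 0.5607 -0.0487  0.125 ] 0.0369 -163.2
(329.8, 190.8) 0.128 [ 0.5599 -0.0486  0.128 ] 0.0376 -163.7
(330.5, 190.8) 0.122 [ 0.5613 -0.0507  0.122 ] 0.0369 -159.9
(330.5, 190.8) 0.125 [ 0.5606 -0.0506  0.125 ] 0.0376 -160.5
(330.5, 190.8) 0.128 [ 0.5598 -0.0504  0.128 ] 0.0383 -161.0
butt [0.43634092 0.31416111 0.0540773 ] 0.0005177651765810296 [0.43628975 0.31382701 0.056     ]
joint [0.53420247 0.32003828 0.05385899] 0.005523587269076544 [0.53156585 0.31753012 0.056     ]
tip [0.6021456  0.32415291 0.05240432] 0.006868831877266679 [0.59837196 0.32080154 0.056     ]
base [0.41754998 0.33880931 0.012     ]
base [0.41978807 0.28574293 0.012     ]
base [0.58967111 0.29204937 0.012     ]
bolt [0.51061468 0.03904851 0.02      ]
bolt [ 0.56278289 -0.14642127  0.02      ]
```

View pics/s3.png

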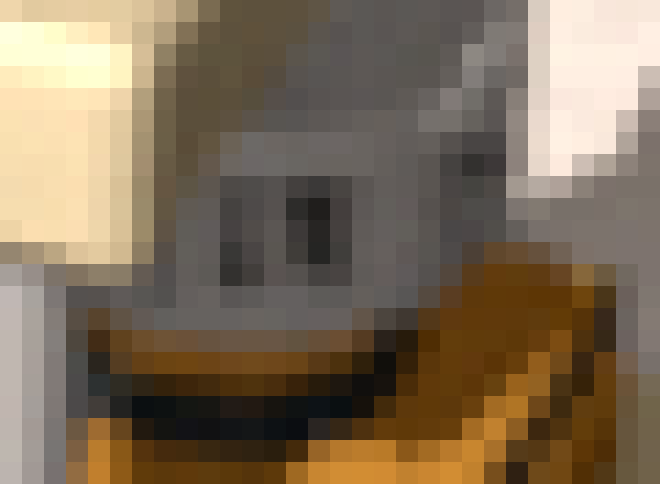

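View pics/t3.png

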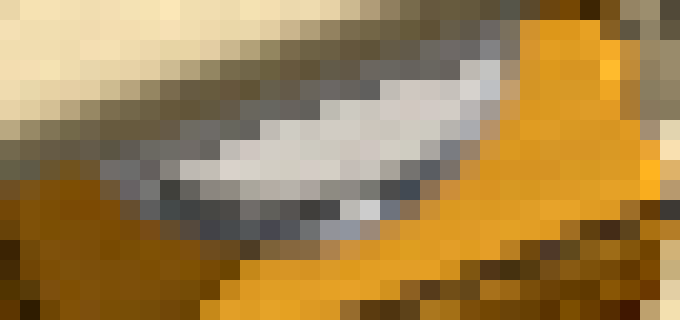

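>>> jog_arm(
  travel=[
    [0.0125,0.0395,0],
    [0.0125,0.0395,0],
    [0.0125,0.0395,0],
    [0.0125,0.0395,0],
    [0.0125,0.0395,0],
    [0.0125,0.0395,0],
    [0.0125,0.0395,0],
    [0.0125,0.0395,0],
    [0.0125,0.0395,0],
    [0.0125,0.0395,0],
    [0.0125,0.0395,0],
    [0.0125,0.0395,0],
    [0.0125,0.0395,0],
    [0.0125,0.0395,0],
    [0.0125,0.0395,0],
    [0.0125,0.0395,0],
    [0.0125,0.0395,0],
    [0.0125,0.0395,0],
    [0.0125,0.0395,0],
    [0.0125,0.0395,0],
  ],
  dr=[
    [0,0,-0.019],
    [0,0,-0.019],
    [0,0,-0.019],
    [0,0,-0.019],
    [0,0,-0.019],
    [0,0,-0.019],
    [0,0,-0.019],
    [0,0,-0.019],
    [0,0,-0.019],
    [0,0,-0.019],
    [0,0,-0.019],
    [0,0,-0.019],
    [0,0,-0.019],
    [0,0,-0.019],
    [0,0,-0.019],
    [0,0,-0.019],
    [0,0,-0.019],
    [0,0,-0.019],
    [0,0,-0.019],
    [0,0,-0.019],
  ],
  jaw=0.0854,
)

```text
time_s: 1.77
position: [0.4766, 0.2912, 0.231]
tool_rot: [[0.999, 0.044, -0.001], [0.044, -0.999, -0.0], [-0.001, 0.0, -1.0]]
ft_force: [0.8, -0.8, 0.4]
grip_width: 0.0853
```

>>> jog_arm(
  travel=[
    [0.004,0.013,-0.03],
    [0.0045,0.013,-0.03],
    [0,0,-0.03],
    [0,0,0],
    [0,0,0],
  ],
  dr=[
    [0,0,0],
    [0,0,0],
    [0,0,0],
    [0,0,0],
    [0,0,0],
  ],
)

```text
time_s: 2.18
position: [0.4847, 0.3146, 0.1407]
tool_rot: [[0.999, 0.045, -0.003], [0.045, -0.999, -0.001], [-0.003, 0.001, -1.0]]
ft_force: [-0.4, 0.5, 0.2]
grip_width: 0.0853
```

```bash
python3 - <<'E'
from h import *
S=snap('scene','scene1');T=snap('top','top1');o=observe();p=o['position'];print(p)
print(proj(S,p),proj(T,p))
def c(im,x0,y0,x1,y1,s,f): cv2.imwrite('pics/'+f,cv2.resize(im[y0:y1,x0:x1],None,fx=s,fy=s,interpolation=cv2.INTER_CUBIC))
A=np.concatenate([cv2.resize(S['color'][110:190,330:420],None,fx=4.4,fy=4.4),cv2.resize(T['color'][175:255,155:245],None,fx=4.4,fy=4.4)],1)[:,:,::-1];cv2.imwrite('pics/m1.png',A)
E
```

```text
[0.48598301 0.31486025 0.14330072]
(np.float64(375.74468183670047), np.float64(135.96128938593685)) (np.float64(192.81714252020544), np.float64(224.7301072262265))
```

View pics/m1.png

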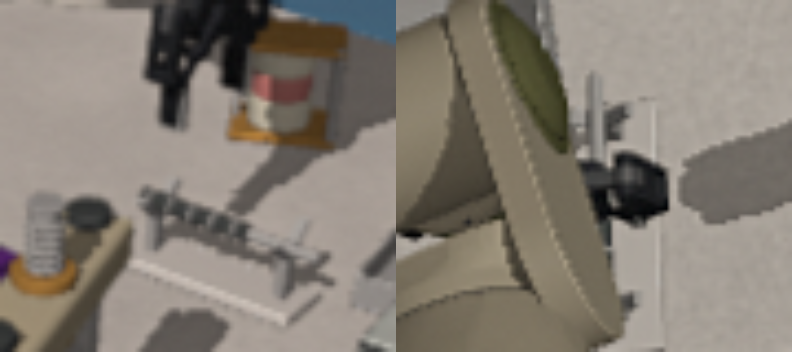

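>>> jog_arm(
  travel=[
    [0,0,-0.035],
    [0,0,-0.035],
    [0,0,-0.025],
    [0,0,-0.009],
    [0,0,0],
    [0,0,0],
    [0,0,0],
  ],
  dr=[
    [0,0,0],
    [0,0,0],
    [0,0,0],
    [0,0,0],
    [0,0,0],
    [0,0,0],
    [0,0,0],
  ],
)

```text
time_s: 2.87
position: [0.4865, 0.3153, 0.0397]
tool_rot: [[0.999, 0.045, 0.004], [0.045, -0.999, 0.002], [0.004, -0.001, -1.0]]
ft_force: [0.3, -0.2, 0.6]
grip_width: 0.0854
```

>>> jog_arm(
  travel=[
    [0,0,0],
    [0,0,0],
    [0,0,0],
    [0,0,0],
    [0,0,0],
    [0,0,0],
    [0,0,0],
    [0,0,0],
  ],
  dr=[
    [0,0,0],
    [0,0,0],
    [0,0,0],
    [0,0,0],
    [0,0,0],
    [0,0,0],
    [0,0,0],
    [0,0,0],
  ],
  jaw=0.0,
  newtons=80,
)

```text
time_s: 3.53
position: [0.4853, 0.3189, 0.039]
tool_rot: [[0.999, 0.045, 0.003], [0.045, -0.999, 0.008], [0.003, -0.008, -1.0]]
ft_force: [-4.5, 20.6, 8.6]
grip_width: 0.0135
```

>>> jog_arm(
  travel=[
    [0,0.002,0.01],
    [0,0,0.03],
    [0,0,0.04],
    [0,0,0.04],
    [0,0,0.03],
    [0,0,0],
    [0,0,0],
  ],
  dr=[
    [0,0,0],
    [0,0,0],
    [0,0,0],
    [0,0,0],
    [0,0,0],
    [0,0,0],
    [0,0,0],
  ],
)

```text
time_s: 4.12
position: [0.4854, 0.3169, 0.1884]
tool_rot: [[0.999, 0.045, 0.002], [0.045, -0.999, 0.001], [0.002, -0.001, -1.0]]
ft_force: [0.5, 0.0, -3.1]
grip_width: 0.0135
```

```bash
python3 - <<'E'
from h import *
S=snap('scene','scene2');T=snap('top','top2');o=observe();p=o['position'];print(p,o['tool_rot'].round(3) if hasattr(o['tool_rot'],'round') else o['tool_rot'],o['ft_force'],o['wrist_torque'],o['grip_width'])
print(proj(S,p),proj(T,p))
A=np.concatenate([cv2.resize(S['color'][90:190,330:430],None,fx=4,fy=4,interpolation=cv2.INTER_CUBIC),cv2.resize(T['color'][165:265,145:245],None,fx=4,fy=4,interpolation=cv2.INTER_CUBIC)],1)[:,:,::-1];cv2.imwrite('pics/m2.png',A)
E
```

```text
[0.48444899 0.31652593 0.1857524 ] [[ 0.999  0.045 -0.003]
 [ 0.045 -0.999 -0.001]
 [-0.003  0.001 -1.   ]] [ 0.75570219 -0.31483893 -2.67970054] [-0.02447056  0.04688765  0.03265221] 0.013282662203777001
(np.float64(376.6728189865843), np.float64(124.34914671832954)) (np.float64(187.2253137358131), np.float64(222.58221835872234))
```

View pics/m2.png

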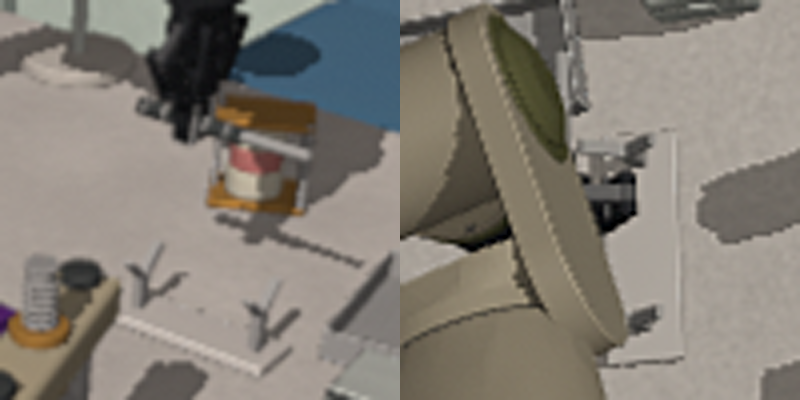

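```bash
python3 - <<'E'
from h import *
S=load('scene2')
c,_=ray(S,0,0)
n=np.array([-0.045,0.999,0]); P0=np.array([.4844,.3165,0])
im=cv2.resize(S['color'][105:140,355:415],None,fx=12,fy=12,interpolation=cv2.INTER_NEAREST)[:,:,::-1];cv2.imwrite('pics/s4.png',im)
for p in [(407.7,128.5),(365.5,116),(390,123.5)]:
    c,r=ray(S,*p); X=c+r*((P0-c)@n)/(r@n); print(X)
E
```

```text
[0.59974299 0.32169563 0.20447759]
[0.43826334 0.31442177 0.20346001]
[0.53419404 0.31874297 0.20321724]
```

View pics/s4.png

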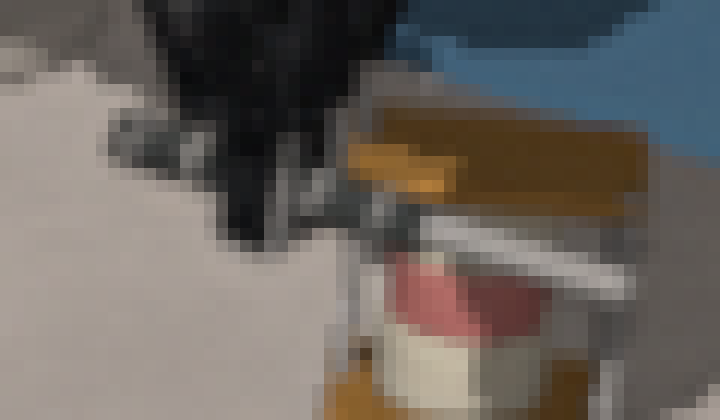

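>>> jog_arm(
  travel=[
    [-0.019,-0.036,-0.007],
    [-0.019,-0.036,-0.007],
    [-0.019,-0.036,-0.007],
    [-0.019,-0.036,-0.007],
    [0,-0.039,-0.0075],
    [0,-0.039,-0.0075],
    [0,-0.039,-0.0075],
    [0,-0.039,-0.0075],
    [0,-0.039,-0.0075],
    [0,-0.039,-0.0075],
    [0,-0.039,-0.0075],
    [0,0,0],
    [0,0,0],
    [0,0,0],
  ],
  dr=[
    [0,0,0.026],
    [0,0,0.026],
    [0,0,0.026],
    [0,0,0.026],
    [0,0,0.026],
    [0,0,0.026],
    [0,0,0.026],
    [0,0,0.026],
    [0,0,0.026],
    [0,0,0.026],
    [0,0,0.026],
    [0,0,0],
    [0,0,0],
    [0,0,0],
  ],
)

```text
time_s: 5.38
position: [0.4083, -0.0996, 0.1058]
tool_rot: [[0.946, 0.324, -0.003], [0.324, -0.946, 0.002], [-0.002, -0.002, -1.0]]
ft_force: [-0.0, -0.2, -2.0]
grip_width: 0.0131
```

```bash
cat >> h.py <<'E'
def look(tag):
    S=snap('scene','scene'+tag);T=snap('top','top'+tag);o=observe();p=o['position']
    print(o['time_s'],p.round(4) if hasattr(p,'round') else p,'bear',np.degrees(np.arctan2(o['tool_rot'][1][0],o['tool_rot'][0][0])),o['ft_force'],o['wrist_torque'],o['grip_width'])
    A=np.concatenate([cv2.resize(S['color'][130:230,270:370],None,fx=4,fy=4,interpolation=cv2.INTER_CUBIC),cv2.resize(T['color'][150:250,290:390],None,fx=4,fy=4,interpolation=cv2.INTER_CUBIC)],1)[:,:,::-1];cv2.imwrite('pics/m'+tag+'.png',A)
    return S,T,o
E
python3 - <<'E'
from h import *
S,T,o=look('3')
E
```

```text
5.4833 [ 0.4088 -0.0989  0.1064] bear 19.032263871396257 [ 0.61723055  0.78052541 -1.80857619] [-0.05628344  0.01721085  0.0207788 ] 0.013442727120523105
```

View pics/m3.png

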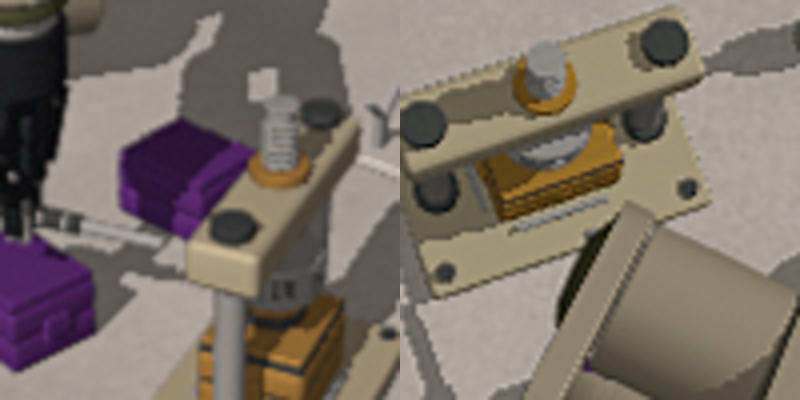

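View pics/top3.png

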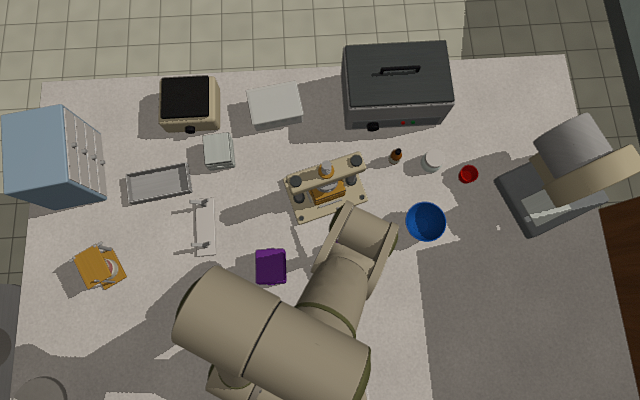

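```bash
python3 - <<'E'
from h import *
S=load('scene3');o=observe();p=np.array(o['position']);x=np.array(o['tool_rot'])[:,0]
t=p+.115*x+np.array([0,0,.0187]);print(t,proj(S,t))
im=cv2.resize(S['color'][175:205,270:330],None,fx=12,fy=12,interpolation=cv2.INTER_NEAREST)[:,:,::-1];cv2.imwrite('pics/s5.png',im)
print(onz(S,310.5,190.5,.124))
# expected hole pix for axis (.596,-.038), bearing -41/19
for az in(.123,.125):
  for b in(-41,19): print(az,b,proj(S,[.596+.034*np.cos(np.radians(b)),-.038+.034*np.sin(np.radians(b)),az]))
E
```

```text
[ 0.51751401 -0.06141862  0.12503647] (np.float64(311.75536298300165), np.float64(188.8455455006272))
[ 0.5193849  -0.06911787  0.124     ]
0.123 -41 (np.float64(340.813883376838), np.float64(202.7573204443071))
0.123 19 (np.float64(349.9018678570757), np.float64(198.41969778993277))
0.125 -41 (np.float64(340.8413176536104), np.float64(202.16076235027137))
0.125 19 (np.float64(349.9372790502554), np.float64(197.8283062695427))
```

View pics/s5.png

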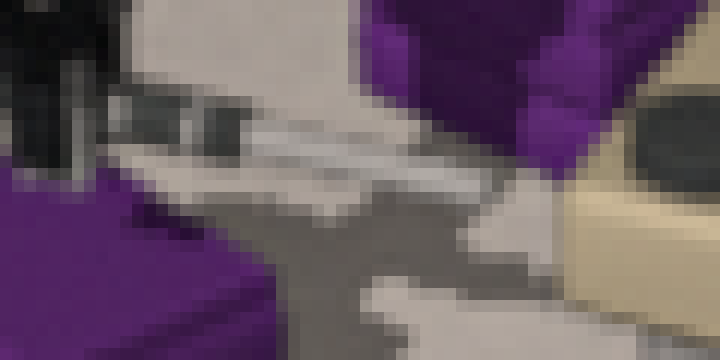

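```bash
python3 - <<'E'
from h import *
for f,p,b in (('scene3',[.4088,-.0989,.1064],19.03),('scene2',[.4844,.3165,.1858],2.58)):
  S=load(f)
  for yaw in(-2,0,2):
   x=np.array([np.cos(np.radians(b+yaw)),np.sin(np.radians(b+yaw)),0])
   print(f,yaw,[np.round(proj(S,np.array(p)+s*x+np.array([0,0,.0187])),1).tolist() for s in(-.05,.05,.115)])
E
```

```text
scene3 -2 [[260.3, 177.4], [290.7, 184.6], [311.2, 189.5]]
scene3 0 [[260.0, 177.6], [290.9, 184.3], [311.8, 188.8]]
scene3 2 [[259.7, 177.9], [291.2, 184.0], [312.2, 188.1]]
scene2 -2 [[364.9, 115.3], [389.8, 123.3], [407.0, 128.9]]
scene2 0 [[364.6, 115.4], [390.1, 123.2], [407.6, 128.5]]
scene2 2 [[364.3, 115.6], [390.3, 123.0], [408.1, 128.0]]
```

```bash
python3 - <<'E'
from h import *
S=load('scene0');T=load('top0')
k=lambda x,y,x0,y0,s:(x0+(x+.5)/s-.5,y0+(y+.5)/s-.5)
C=[]
# caps from s1 (8x, 320,150) and t1 (8x,280,145)
for n,s,t in [('near',(67,293),(610,123)),('far',(243,68),(126,288))]:
    X,g=tri(S,k(*s,320,150,8),T,k(*t,280,145,8));print(n,X,g);C.append(X)
d=C[1]-C[0];m=(C[0]+C[1])/2;print('axis',m,np.linalg.norm(d),'yaw',np.degrees(np.arctan2(-d[0],d[1])))
ax=m[:2]
for nm,d_,p in [('s',S,k(282,230,328,192,22)),('s2',S,k(482,153,328,192,22)),('t',T,k(362,205,312,180,20))]:
  for z in(.122,.125,.128):
    v=onz(d_,*p,z)[:2]-ax; print(nm,z,np.linalg.norm(v).round(4),np.degrees(np.arctan2(v[1],v[0])).round(1))
E
```

```text
near [ 0.61885104 -0.11685103  0.20350764] 0.0009253987015077043
far [0.57331907 0.04023419 0.20325307] 0.0009402776898236482
axis [ 0.59608506 -0.03830842  0.20338036] 0.1635511962768829 yaw 16.16450608239556
s 0.122 0.0284 -41.1
s 0.125 0.0327 -42.8
s 0.128 0.0369 -44.1
s2 0.122 0.0325 20.7
s2 0.125 0.0338 13.5
s2 0.128 0.0356 6.8
t 0.122 0.0334 -162.2
t 0.125 0.0341 -162.8
t 0.128 0.0347 -163.3
```

>>> jog_arm(
  travel=[
    [0.0188,0.0067,0],
    [0.0188,0.0067,0],
    [0,0,0],
    [0,0,0],
    [0,0,0],
  ],
  dr=[
    [0,0,-0.013],
    [0,0,-0.013],
    [0,0,0],
    [0,0,0],
    [0,0,0],
  ],
)

```text
time_s: 5.9
position: [0.4462, -0.0857, 0.1067]
tool_rot: [[0.953, 0.302, -0.001], [0.302, -0.953, 0.0], [-0.001, -0.001, -1.0]]
ft_force: [-0.6, 0.5, -1.7]
grip_width: 0.0137
```

```bash
python3 - <<'E'
from h import *
S,T,o=look('4')
A=np.concatenate([cv2.resize(S['color'][170:210,290:340],None,fx=8,fy=8,interpolation=cv2.INTER_NEAREST),cv2.resize(T['color'][170:210,305:355],None,fx=8,fy=8,interpolation=cv2.INTER_NEAREST)],1)[:,:,::-1];cv2.imwrite('pics/m4.png',A)
p=np.array(o['position']);x=np.array(o['tool_rot'])[:,0]
t=p+.115*x+np.array([0,0,.0187]);print(t,proj(S,t),proj(T,t))
E
```

```text
6.0 [ 0.4461 -0.0862  0.1068] bear 17.50300655101972 [-0.6017361  -0.09521286 -0.9674685 ] [-0.04836058  0.03015822  0.00715315] 0.013729485466474397
[ 0.55582255 -0.0516539   0.12543594] (np.float64(324.2634420847395), np.float64(192.101881221202)) (np.float64(331.01817584877523), np.float64(192.43482947401014))
```

View pics/m4.png

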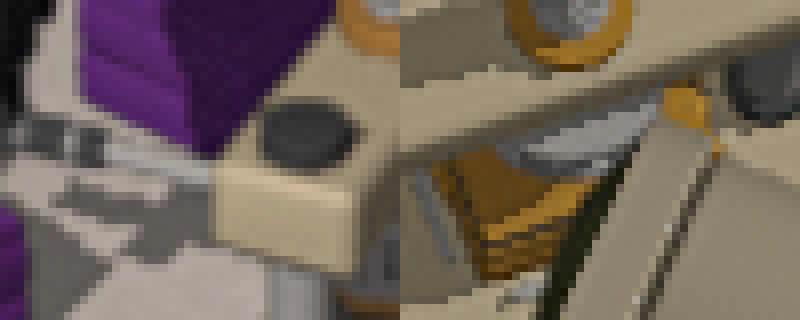

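>>> jog_arm(
  travel=[
    [0,0,0.002],
    [0.0038,0.0012,0],
    [0.0038,0.0012,0],
    [0.0038,0.0012,0],
    [0.0038,0.0012,0],
    [0.0019,0.0006,0],
    [0,0,0],
  ],
  dr=[
    [0,0,0],
    [0,0,0],
    [0,0,0],
    [0,0,0],
    [0,0,0],
    [0,0,0],
    [0,0,0],
  ],
)

```text
time_s: 6.58
position: [0.4643, -0.0808, 0.1086]
tool_rot: [[0.954, 0.301, 0.0], [0.301, -0.954, 0.001], [0.0, -0.001, -1.0]]
ft_force: [1.7, 2.7, -2.4]
grip_width: 0.0134
```

```bash
cat >> h.py <<'E'
AX=np.array([0.5961,-0.0383])
def st():
    o=observe();p=np.array(o['position']);x=np.array(o['tool_rot'])[:,0];f=np.array(o['ft_force']);m=np.array(o['wrist_torque'])
    t=p+.115*x; v=t[:2]-AX; r=p[:2]-AX; b=np.arctan2(x[1],x[0]); e=np.array([x[0],x[1]])/np.hypot(x[0],x[1]); n=np.array([-e[1],e[0]])
    print('t%.2f p=%s bear %.2f tipdist %.4f tiplat %.4f handR %.4f handAng %.2f Frad %.1f Flat %.1f Fz %.1f M=%s Tax %.3f'%(o['time_s'],p.round(4),np.degrees(b),np.linalg.norm(v),v@n,np.linalg.norm(r),np.degrees(np.arctan2(-r[1],-r[0])),f[:2]@e,f[:2]@n,f[2],m.round(3),m[2]+r[0]*f[1]-r[1]*f[0]))
E
python3 -c "from h import *; st()"
```

```text
t6.58 p=[ 0.4643 -0.0808  0.1086] bear 17.50 tipdist 0.0235 tiplat -0.0009 handR 0.1385 handAng 17.88 Frad 2.4 Flat 2.0 Fz -2.4 M=[ 0.422 -0.005  0.288] Tax 0.012
```

>>> jog_arm(
  travel=[
    [0.0038,0.0012,0],
    [0.0038,0.0012,0],
    [0,0,0],
    [0,0,0],
  ],
  dr=[
    [0,0,0],
    [0,0,0],
    [0,0,0],
    [0,0,0],
  ],
)

```text
time_s: 6.92
position: [0.472, -0.0786, 0.1088]
tool_rot: [[0.954, 0.301, 0.001], [0.301, -0.954, 0.0], [0.001, -0.0, -1.0]]
ft_force: [0.1, 4.1, -2.6]
grip_width: 0.0134
```

```bash
python3 - <<'E'
from h import *
st();look('5');st()
E
```

```text
t6.92 p=[ 0.472  -0.0786  0.1088] bear 17.49 tipdist 0.0156 tiplat -0.0012 handR 0.1305 handAng 18.00 Frad 1.4 Flat 3.8 Fz -2.6 M=[ 0.619 -0.055  0.371] Tax -0.130
7.0167 [ 0.4717 -0.0788  0.1089] bear 17.47496591049045 [ 0.98963722  4.1401973  -2.27529513] [ 0.64373687 -0.07977318  0.40001726] 0.01356283845894299
t7.02 p=[ 0.4717 -0.0788  0.1089] bear 17.47 tipdist 0.0158 tiplat -0.0012 handR 0.1308 handAng 18.02 Frad 2.2 Flat 3.7 Fz -2.3 M=[ 0.644 -0.08   0.4  ] Tax -0.075
```

View pics/m5.png

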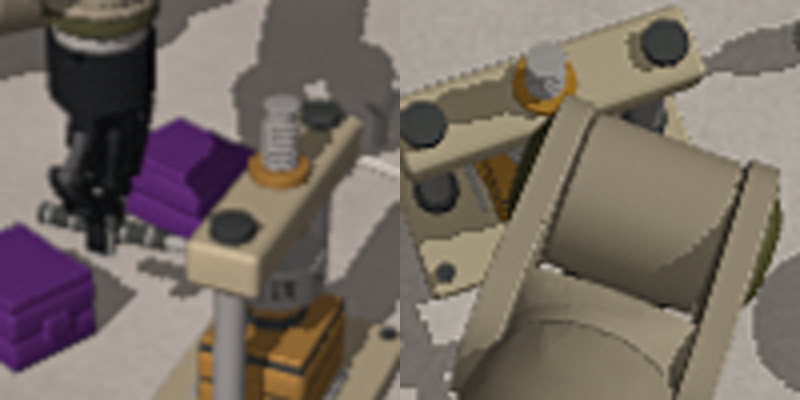

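```bash
cat >> h.py <<'E'
def arc(b0,b1,n,R=.1305):
    b=np.radians(np.linspace(b0,b1,n+1)); P=AX-R*np.stack([np.cos(b),np.sin(b)],1); d=np.diff(P,axis=0)
    dz=-abs(b1-b0)/n/360*.012 if b1<b0 else 0
    print('[',', '.join('[%.4f, %.4f, %.5f]'%(x,y,dz) for x,y in d),']  dr z %.4f'%(b[1]-b[0]))
E
python3 -c "from h import *; arc(17.5,-24.5,20)"
```

```text
[ [-0.0014, 0.0046, -0.00007], [-0.0012, 0.0046, -0.00007], [-0.0010, 0.0047, -0.00007], [-0.0008, 0.0047, -0.00007], [-0.0007, 0.0047, -0.00007], [-0.0005, 0.0048, -0.00007], [-0.0003, 0.0048, -0.00007], [-0.0001, 0.0048, -0.00007], [0.0000, 0.0048, -0.00007], [0.0002, 0.0048, -0.00007], [0.0004, 0.0048, -0.00007], [0.0006, 0.0048, -0.00007], [0.0007, 0.0047, -0.00007], [0.0009, 0.0047, -0.00007], [0.0011, 0.0047, -0.00007], [0.0012, 0.0046, -0.00007], [0.0014, 0.0046, -0.00007], [0.0016, 0.0045, -0.00007], [0.0017, 0.0045, -0.00007], [0.0019, 0.0044, -0.00007] ]  dr z -0.0367
```

>>> jog_arm(
  travel=[
    [-0.0014,0.0046,-7e-05],
    [-0.0012,0.0046,-7e-05],
    [-0.001,0.0047,-7e-05],
    [-0.0008,0.0047,-7e-05],
    [-0.0007,0.0047,-7e-05],
    [-0.0005,0.0048,-7e-05],
    [-0.0003,0.0048,-7e-05],
    [-0.0001,0.0048,-7e-05],
    [0.0,0.0048,-7e-05],
    [0.0002,0.0048,-7e-05],
  ],
  dr=[
    [0,0,-0.0367],
    [0,0,-0.0367],
    [0,0,-0.0367],
    [0,0,-0.0367],
    [0,0,-0.0367],
    [0,0,-0.0367],
    [0,0,-0.0367],
    [0,0,-0.0367],
    [0,0,-0.0367],
    [0,0,-0.0367],
  ],
)

```text
time_s: 7.85
position: [0.4655, -0.0329, 0.1083]
tool_rot: [[0.998, -0.066, -0.0], [-0.066, -0.998, -0.002], [0.0, 0.002, -1.0]]
ft_force: [-3.2, -6.8, -1.4]
grip_width: 0.0133
```

```bash
python3 -c "from h import *; st()"
```

```text
t7.85 p=[ 0.4655 -0.0329  0.1083] bear -3.79 tipdist 0.0160 tiplat -0.0032 handR 0.1307 handAng -2.39 Frad -2.7 Flat -7.0 Fz -1.4 M=[-0.965  0.569 -0.649] Tax 0.254
```

>>> jog_arm(
  travel=[
    [0.0004,0.0048,-7e-05],
    [0.0006,0.0048,-7e-05],
    [0.0007,0.0047,-7e-05],
    [0.0009,0.0047,-7e-05],
    [0.0011,0.0047,-7e-05],
    [0.0012,0.0046,-7e-05],
    [0.0014,0.0046,-7e-05],
    [0.0016,0.0045,-7e-05],
    [0.0017,0.0045,-7e-05],
    [0.0019,0.0044,-7e-05],
  ],
  dr=[
    [0,0,-0.0367],
    [0,0,-0.0367],
    [0,0,-0.0367],
    [0,0,-0.0367],
    [0,0,-0.0367],
    [0,0,-0.0367],
    [0,0,-0.0367],
    [0,0,-0.0367],
    [0,0,-0.0367],
    [0,0,-0.0367],
  ],
)

```text
time_s: 8.68
position: [0.4762, 0.0139, 0.1072]
tool_rot: [[0.908, -0.42, -0.003], [-0.42, -0.908, -0.001], [-0.002, 0.002, -1.0]]
ft_force: [-6.3, -5.0, -1.6]
grip_width: 0.014
```

```bash
python3 -c "
from h import *
st();look('6');st()"
```

```text
t8.68 p=[0.4762 0.0139 0.1072] bear -24.82 tipdist 0.0160 tiplat -0.0030 handR 0.1308 handAng -23.50 Frad -3.6 Flat -7.2 Fz -1.6 M=[-0.71   0.988 -0.654] Tax 0.279
8.7833 [0.4763 0.0141 0.1073] bear -24.75666987318545 [-5.22743674 -4.74241599 -0.96707877] [-0.61708284  0.80534338 -0.62087038] 0.013467527722679585
t8.78 p=[0.4763 0.0141 0.1073] bear -24.76 tipdist 0.0159 tiplat -0.0025 handR 0.1307 handAng -23.64 Frad -2.8 Flat -6.5 Fz -1.0 M=[-0.617  0.805 -0.621] Tax 0.221
```

View pics/m6.png

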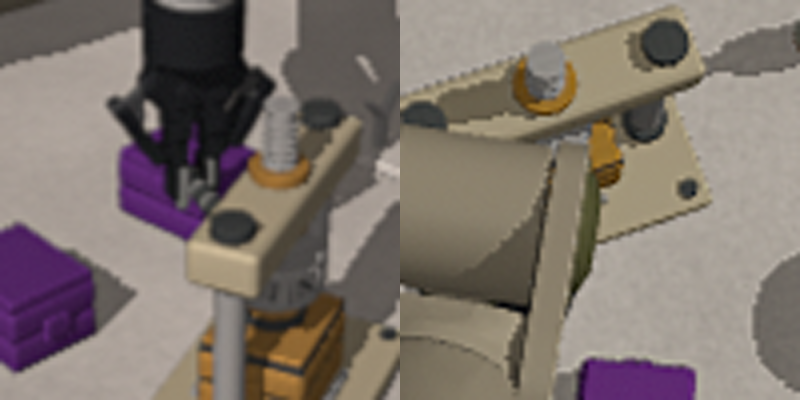

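```bash
python3 - <<'E'
from h import *
a=load('scene6')['color'][:,:,::-1]
im=np.clip((a[192:214,328:358].astype(float)-20)*1.7,0,255).astype(np.uint8); cv2.imwrite('pics/s6.png',cv2.resize(im,None,fx=22,fy=22,interpolation=cv2.INTER_NEAREST))
S=load('scene6')
for z in (.124,.125):
  for b in range(-90,35,5): print(z,b,np.round((np.array(proj(S,[AX[0]+.034*np.cos(np.radians(b)),AX[1]+.034*np.sin(np.radians(b)),z]))-[328,192]+.5)*22).astype(int),end=' ')
E
```

```text
0.124 -90 [ 73 207] 0.124 -85 [ 93 215] 0.124 -80 [113 223] 0.124 -75 [134 229] 0.124 -70 [156 234] 0.124 -65 [179 239] 0.124 -60 [203 242] 0.124 -55 [226 243] 0.124 -50 [250 244] 0.124 -45 [274 244] 0.124 -40 [297 242] 0.124 -35 [320 239] 0.124 -30 [342 235] 0.124 -25 [364 230] 0.124 -20 [384 224] 0.124 -15 [403 217] 0.124 -10 [421 209] 0.124 -5 [437 200] 0.124 0 [452 190] 0.124 5 [465 180] 0.124 10 [477 168] 0.124 15 [486 157] 0.124 20 [494 145] 0.124 25 [499 132] 0.124 30 [503 119] 0.125 -90 [ 74 200] 0.125 -85 [ 93 209] 0.125 -80 [113 216] 0.125 -75 [135 222] 0.125 -70 [157 228] 0.125 -65 [180 232] 0.125 -60 [203 235] 0.125 -55 [227 237] 0.125 -50 [250 238] 0.125 -45 [274 237] 0.125 -40 [297 235] 0.125 -35 [320 233] 0.125 -30 [342 229] 0.125 -25 [364 224] 0.125 -20 [384 217] 0.125 -15 [403 210] 0.125 -10 [421 202] 0.125 -5 [438 193] 0.125 0 [453 184] 0.125 5 [466 173] 0.125 10 [477 162] 0.125 15 [487 150] 0.125 20 [494 138] 0.125 25 [500 126] 0.125 30 [503 113]
```

View pics/s6.png

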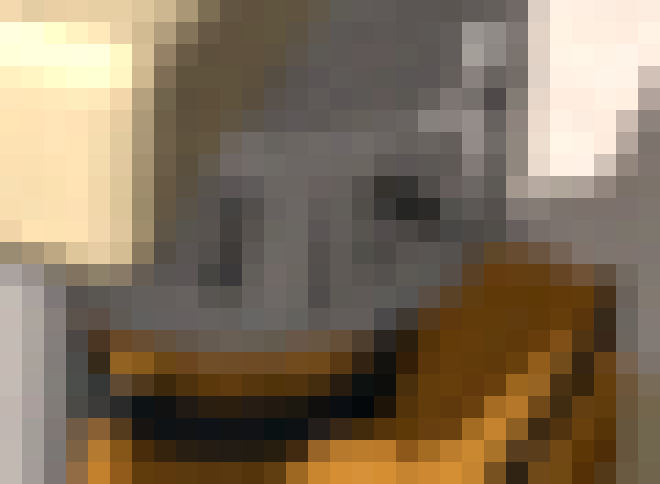

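```bash
python3 -c "
from h import *
arc(-24.5,-19,2); arc(-19,42,10,.1645)"
```

```text
[ [-0.0025, -0.0058, 0.00000], [-0.0022, -0.0059, 0.00000] ]  dr z 0.0480
[ [-0.0048, -0.0168, 0.00000], [-0.0030, -0.0172, 0.00000], [-0.0011, -0.0175, 0.00000], [0.0007, -0.0175, 0.00000], [0.0026, -0.0173, 0.00000], [0.0044, -0.0169, 0.00000], [0.0062, -0.0164, 0.00000], [0.0079, -0.0156, 0.00000], [0.0095, -0.0147, 0.00000], [0.0110, -0.0136, 0.00000] ]  dr z 0.1065
```

>>> jog_arm(
  travel=[
    [-0.0025,-0.0058,0],
    [-0.0022,-0.0059,0],
    [-0.0107,0.0037,0],
    [-0.0107,0.0037,0],
    [-0.0107,0.0037,0],
    [0,0,0],
    [-0.0048,-0.0168,0],
    [-0.003,-0.0172,0],
    [-0.0011,-0.0175,0],
    [0.0007,-0.0175,0],
    [0.0026,-0.0173,0],
    [0.0044,-0.0169,0],
    [0.0062,-0.0164,0],
    [0.0079,-0.0156,0],
    [0.0095,-0.0147,0],
    [0.011,-0.0136,0],
    [0,0,0],
    [0,0,0],
    [0,0,0],
  ],
  dr=[
    [0,0,0.048],
    [0,0,0.048],
    [0,0,0],
    [0,0,0],
    [0,0,0],
    [0,0,0],
    [0,0,0.1065],
    [0,0,0.1065],
    [0,0,0.1065],
    [0,0,0.1065],
    [0,0,0.1065],
    [0,0,0.1065],
    [0,0,0.1065],
    [0,0,0.1065],
    [0,0,0.1065],
    [0,0,0.1065],
    [0,0,0],
    [0,0,0],
    [0,0,0],
  ],
)

```text
time_s: 10.37
position: [0.4736, -0.1493, 0.1073]
tool_rot: [[0.745, 0.667, -0.0], [0.667, -0.745, 0.0], [-0.0, -0.0, -1.0]]
ft_force: [-0.3, -0.5, -2.0]
grip_width: 0.0133
```

```bash
python3 -c "
from h import *
st();look('7')"
```

```text
t10.37 p=[ 0.4736 -0.1493  0.1073] bear 41.81 tipdist 0.0503 tiplat -0.0011 handR 0.1653 handAng 42.18 Frad -0.5 Flat -0.2 Fz -2.0 M=[-0.057 -0.004 -0.045] Tax -0.021
10.4667 [ 0.4735 -0.1489  0.1074] bear 41.878572671490645 [-0.19120393  0.23175296 -1.73126897] [-0.02635874  0.04269201 -0.03137   ] 0.013280351165451763
```

View pics/m7.png

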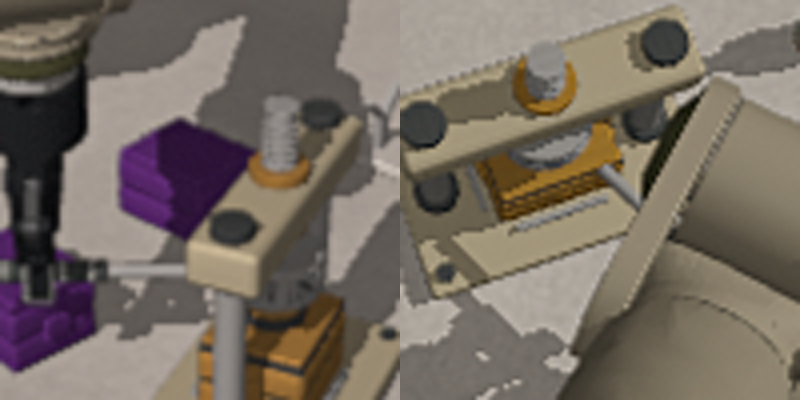

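```bash
python3 - <<'E'
from h import *
a=load('top7')['color'][:,:,::-1]
im=np.clip((a[176:206,315:355].astype(float)-20)*1.5,0,255).astype(np.uint8); cv2.imwrite('pics/t7.png',cv2.resize(im,None,fx=18,fy=18,interpolation=cv2.INTER_NEAREST))
T=load('top7');p=np.array([.4735,-.1491,.1074]);e=np.array([np.cos(np.radians(41.85)),np.sin(np.radians(41.85)),0])
q=lambda X:np.round((np.array(proj(T,X))-[315,176]+.5)*18).astype(int)
for s in(.09,.115):print('bar',s,q(p+s*e+[0,0,.0165]))
for b in (-100,-140,-138,-135,-150,-160,-80,-120):print(b,q([AX[0]+.034*np.cos(np.radians(b)),AX[1]+.034*np.sin(np.radians(b)),.1243]))
E
```

```text
bar 0.09 [553 392]
bar 0.115 [433 278]
-100 [415  79]
-140 [347 212]
-138 [353 207]
-135 [361 198]
-150 [317 236]
-160 [282 254]
-80 [410   4]
-120 [393 151]
```

View pics/t7.png

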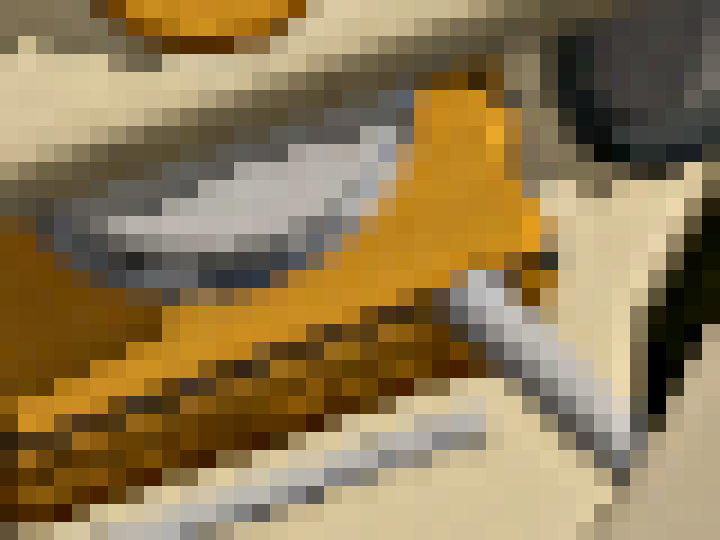

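```bash
python3 - <<'E'
from h import *
T=load('top7')
q=lambda X:np.round((np.array(proj(T,X))-[315,176]+.5)*18).astype(int)
for b in range(-180,-70,10):print(b,q([AX[0]+.034*np.cos(np.radians(b)),AX[1]+.034*np.sin(np.radians(b)),.1243]),end=' ')
for b in (170,160,150,140):print(b,q([AX[0]+.034*np.cos(np.radians(b)),AX[1]+.034*np.sin(np.radians(b)),.1243]),end=' ')
T0=load('top0');T6=load('top7')
c=lambda t:cv2.resize(t['color'][176:206,309:349,::-1],None,fx=10,fy=10,interpolation=cv2.INTER_NEAREST)
S=[load('scene'+k) for k in('0','6','7')]
s=np.concatenate([cv2.resize(np.clip(t['color'][192:214,328:358,::-1].astype(float)*1.8-20,0,255).astype(np.uint8),None,fx=8.66,fy=10,interpolation=cv2.INTER_NEAREST) for t in S],1)
u=np.concatenate([c(T0),c(T6)],1);w=max(u.shape[1],s.shape[1]);pad=lambda m:np.pad(m,((0,0),(0,w-m.shape[1]),(0,0)))
cv2.imwrite('pics/cmp.png',np.concatenate([pad(u),pad(s)],0))
E
```

```text
-180 [206 271] -170 [245 266] -160 [282 254] -150 [317 236] -140 [347 212] -130 [373 184] -120 [393 151] -110 [407 116] -100 [415  79] -90 [416  41] -80 [410   4] 170 [166 270] 160 [128 262] 150 [ 91 248] 140 [ 58 228]
```

View pics/cmp.png

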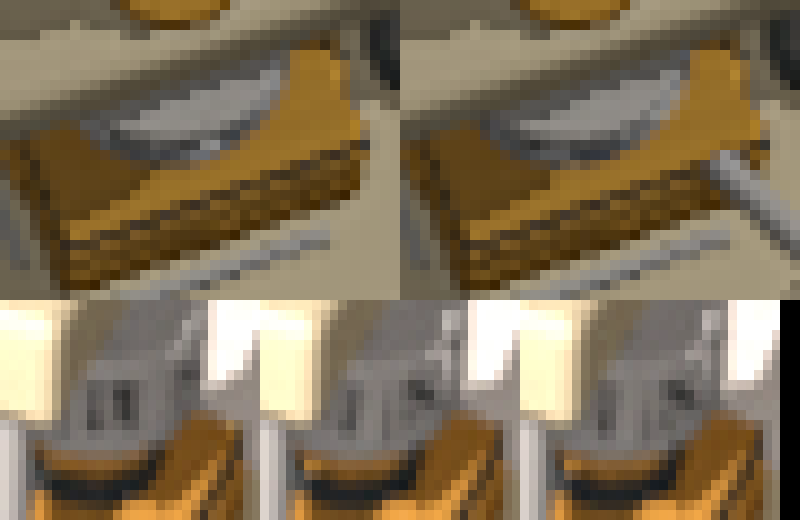

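>>> jog_arm(
  travel=[
    [-0.001,0.0011,0],
    [0.0042,0.0038,0],
    [0.0042,0.0038,0],
    [0.0042,0.0038,0],
    [0.0042,0.0038,0],
    [0.0042,0.0038,0],
    [0,0,0],
  ],
  dr=[
    [0,0,0],
    [0,0,0],
    [0,0,0],
    [0,0,0],
    [0,0,0],
    [0,0,0],
    [0,0,0],
  ],
)

```text
time_s: 11.05
position: [0.4951, -0.1288, 0.1076]
tool_rot: [[0.744, 0.669, 0.002], [0.669, -0.744, -0.0], [0.001, 0.001, -1.0]]
ft_force: [3.1, -0.5, -2.7]
grip_width: 0.0138
```

```bash
python3 -c "
from h import *
st()"
```

```text
t11.05 p=[ 0.4951 -0.1288  0.1076] bear 41.95 tipdist 0.0206 tiplat 0.0002 handR 0.1356 handAng 41.85 Frad 2.0 Flat -2.5 Fz -2.7 M=[-0.199 -0.423 -0.301] Tax 0.035
```

```bash
python3 -c "
from h import *
arc(42,-26,32)"
```

```text
[ [-0.0032, 0.0037, -0.00007], [-0.0030, 0.0038, -0.00007], [-0.0029, 0.0039, -0.00007], [-0.0027, 0.0040, -0.00007], [-0.0026, 0.0041, -0.00007], [-0.0024, 0.0042, -0.00007], [-0.0023, 0.0043, -0.00007], [-0.0021, 0.0043, -0.00007], [-0.0020, 0.0044, -0.00007], [-0.0018, 0.0045, -0.00007], [-0.0016, 0.0046, -0.00007], [-0.0015, 0.0046, -0.00007], [-0.0013, 0.0047, -0.00007], [-0.0011, 0.0047, -0.00007], [-0.0009, 0.0047, -0.00007], [-0.0008, 0.0048, -0.00007], [-0.0006, 0.0048, -0.00007], [-0.0004, 0.0048, -0.00007], [-0.0002, 0.0048, -0.00007], [-0.0000, 0.0048, -0.00007], [0.0001, 0.0048, -0.00007], [0.0003, 0.0048, -0.00007], [0.0005, 0.0048, -0.00007], [0.0007, 0.0048, -0.00007], [0.0008, 0.0048, -0.00007], [0.0010, 0.0047, -0.00007], [0.0012, 0.0047, -0.00007], [0.0014, 0.0046, -0.00007], [0.0015, 0.0046, -0.00007], [0.0017, 0.0045, -0.00007], [0.0019, 0.0045, -0.00007], [0.0020, 0.0044, -0.00007] ]  dr z -0.0371
```

>>> jog_arm(
  travel=[
    [0.0037,0.0033,0],
    [-0.0032,0.0037,-7e-05],
    [-0.003,0.0038,-7e-05],
    [-0.0029,0.0039,-7e-05],
    [-0.0027,0.004,-7e-05],
    [-0.0026,0.0041,-7e-05],
    [-0.0024,0.0042,-7e-05],
    [-0.0023,0.0043,-7e-05],
    [-0.0021,0.0043,-7e-05],
    [-0.002,0.0044,-7e-05],
    [-0.0018,0.0045,-7e-05],
  ],
  dr=[
    [0,0,0],
    [0,0,-0.0371],
    [0,0,-0.0371],
    [0,0,-0.0371],
    [0,0,-0.0371],
    [0,0,-0.0371],
    [0,0,-0.0371],
    [0,0,-0.0371],
    [0,0,-0.0371],
    [0,0,-0.0371],
    [0,0,-0.0371],
  ],
)

```text
time_s: 11.97
position: [0.4733, -0.0855, 0.1071]
tool_rot: [[0.937, 0.35, 0.002], [0.35, -0.937, -0.002], [0.001, 0.002, -1.0]]
ft_force: [2.8, -5.6, -2.1]
grip_width: 0.0133
```

```bash
python3 -c "
from h import *
st()"
```

```text
t11.97 p=[ 0.4733 -0.0855  0.1071] bear 20.49 tipdist 0.0166 tiplat -0.0012 handR 0.1316 handAng 21.00 Frad 0.6 Flat -6.2 Fz -2.1 M=[-0.899 -0.371 -0.598] Tax 0.215
```

>>> jog_arm(
  travel=[
    [-0.0016,0.0046,-7e-05],
    [-0.0015,0.0046,-7e-05],
    [-0.0013,0.0047,-7e-05],
    [-0.0011,0.0047,-7e-05],
    [-0.0009,0.0047,-7e-05],
    [-0.0008,0.0048,-7e-05],
    [-0.0006,0.0048,-7e-05],
    [-0.0004,0.0048,-7e-05],
  ],
  dr=[
    [0,0,-0.0371],
    [0,0,-0.0371],
    [0,0,-0.0371],
    [0,0,-0.0371],
    [0,0,-0.0371],
    [0,0,-0.0371],
    [0,0,-0.0371],
    [0,0,-0.0371],
  ],
)

```text
time_s: 12.63
position: [0.4644, -0.0476, 0.1063]
tool_rot: [[0.998, 0.061, 0.0], [0.061, -0.998, -0.001], [0.0, 0.001, -1.0]]
ft_force: [-0.0, -5.8, -2.2]
grip_width: 0.0136
```

```bash
python3 -c "
from h import *
st()"
```

```text
t12.63 p=[ 0.4644 -0.0476  0.1063] bear 3.49 tipdist 0.0170 tiplat -0.0013 handR 0.1320 handAng 4.03 Frad -0.4 Flat -5.8 Fz -2.2 M=[-0.967  0.08  -0.665] Tax 0.097
```

>>> jog_arm(
  travel=[
    [-0.0002,0.0048,-7e-05],
    [0.0,0.0048,-7e-05],
    [0.0001,0.0048,-7e-05],
    [0.0003,0.0048,-7e-05],
    [0.0005,0.0048,-7e-05],
    [0.0007,0.0048,-7e-05],
  ],
  dr=[
    [0,0,-0.0371],
    [0,0,-0.0371],
    [0,0,-0.0371],
    [0,0,-0.0371],
    [0,0,-0.0371],
    [0,0,-0.0371],
  ],
)

```text
time_s: 13.13
position: [0.4653, -0.0186, 0.1057]
tool_rot: [[0.987, -0.161, -0.001], [-0.161, -0.987, -0.001], [-0.001, 0.001, -1.0]]
ft_force: [-2.8, -6.3, -1.3]
grip_width: 0.0137
```

```bash
python3 -c "
from h import *
st()"
```

```text
t13.13 p=[ 0.4653 -0.0186  0.1057] bear -9.26 tipdist 0.0173 tiplat -0.0016 handR 0.1323 handAng -8.57 Frad -1.8 Flat -6.7 Fz -1.3 M=[-0.894  0.245 -0.622] Tax 0.256
```

>>> jog_arm(
  travel=[
    [0.0008,0.0048,-7e-05],
    [0.001,0.0047,-7e-05],
    [0.0012,0.0047,-7e-05],
    [0.0014,0.0046,-7e-05],
  ],
  dr=[
    [0,0,-0.0371],
    [0,0,-0.0371],
    [0,0,-0.0371],
    [0,0,-0.0371],
  ],
)

```text
time_s: 13.47
position: [0.4694, 0.0003, 0.1053]
tool_rot: [[0.952, -0.305, -0.002], [-0.305, -0.952, -0.001], [-0.002, 0.001, -1.0]]
ft_force: [-3.0, -6.0, -1.0]
grip_width: 0.0134
```

```bash
python3 -c "
from h import *
st()"
```

```text
t13.47 p=[4.694e-01 3.000e-04 1.053e-01] bear -17.76 tipdist 0.0175 tiplat -0.0018 handR 0.1324 handAng -16.96 Frad -1.0 Flat -6.6 Fz -1.0 M=[-0.893  0.448 -0.629] Tax 0.244
```

>>> jog_arm(
  travel=[
    [0.0015,0.0046,-7e-05],
    [0.0017,0.0045,-7e-05],
    [0.0019,0.0045,-7e-05],
    [0.002,0.0044,-7e-05],
  ],
  dr=[
    [0,0,-0.0371],
    [0,0,-0.0371],
    [0,0,-0.0371],
    [0,0,-0.0371],
  ],
)

```text
time_s: 13.8
position: [0.4762, 0.0182, 0.1049]
tool_rot: [[0.897, -0.443, -0.003], [-0.443, -0.897, -0.001], [-0.002, 0.002, -1.0]]
ft_force: [-4.5, -7.8, -1.2]
grip_width: 0.0138
```

```bash
python3 -c "
from h import *
st();look('8');st()"
```

```text
t13.80 p=[0.4762 0.0182 0.1049] bear -26.28 tipdist 0.0177 tiplat -0.0024 handR 0.1326 handAng -25.23 Frad -0.6 Flat -9.0 Fz -1.2 M=[-1.214  0.654 -0.888] Tax 0.297
13.9 [0.4763 0.0184 0.1049] bear -26.218427664904073 [-4.01464523 -5.65211835 -0.5270663 ] [-1.03516301  0.57363682 -0.80454341] 0.013650775221346195
t13.90 p=[0.4763 0.0184 0.1049] bear -26.22 tipdist 0.0177 tiplat -0.0021 handR 0.1326 handAng -25.31 Frad -1.1 Flat -6.8 Fz -0.5 M=[-1.035  0.574 -0.805] Tax 0.100
```

```bash
python3 -c "
from h import *
arc(-26,-20,2,.1326); arc(-20,42,10,.1646); print(np.cos(np.radians(20))*.032/3,np.sin(np.radians(20))*.032/3)"
```

```text
[ [-0.0029, -0.0063, 0.00000], [-0.0025, -0.0065, 0.00000] ]  dr z 0.0524
[ [-0.0052, -0.0170, 0.00000], [-0.0033, -0.0175, 0.00000], [-0.0014, -0.0177, 0.00000], [0.0005, -0.0178, 0.00000], [0.0024, -0.0176, 0.00000], [0.0043, -0.0173, 0.00000], [0.0062, -0.0167, 0.00000], [0.0079, -0.0159, 0.00000], [0.0096, -0.0150, 0.00000], [0.0112, -0.0139, 0.00000] ]  dr z 0.1082
0.01002338795504969 0.0036482148621404665
```

>>> jog_arm(
  travel=[
    [-0.0029,-0.0063,0],
    [-0.0025,-0.0065,0],
    [-0.01,0.0036,0],
    [-0.01,0.0036,0],
    [-0.01,0.0036,0],
    [0,0,0.0005],
    [-0.0052,-0.017,0],
    [-0.0033,-0.0175,0],
    [-0.0014,-0.0177,0],
    [0.0005,-0.0178,0],
    [0.0024,-0.0176,0],
    [0.0043,-0.0173,0],
    [0.0062,-0.0167,0],
    [0.0079,-0.0159,0],
    [0.0096,-0.015,0],
    [0.0112,-0.0139,0],
    [0,0,0],
    [0,0,0],
    [0,0,0],
  ],
  dr=[
    [0,0,0.0524],
    [0,0,0.0524],
    [0,0,0],
    [0,0,0],
    [0,0,0],
    [0,0,0],
    [0,0,0.1082],
    [0,0,0.1082],
    [0,0,0.1082],
    [0,0,0.1082],
    [0,0,0.1082],
    [0,0,0.1082],
    [0,0,0.1082],
    [0,0,0.1082],
    [0,0,0.1082],
    [0,0,0.1082],
    [0,0,0],
    [0,0,0],
    [0,0,0],
  ],
  newtons=120,
)

```text
time_s: 15.48
position: [0.4737, -0.1495, 0.1055]
tool_rot: [[0.745, 0.667, -0.001], [0.667, -0.745, 0.001], [-0.0, -0.001, -1.0]]
ft_force: [-0.4, 0.8, -2.6]
grip_width: 0.0125
```

```bash
python3 - <<'E'
from h import *
st();S,T,o=look('9')
im=np.clip((T['color'][176:206,315:355,::-1].astype(float)-20)*1.5,0,255).astype(np.uint8)
im2=np.clip((S['color'][190:215,328:358,::-1].astype(float)-20)*1.7,0,255).astype(np.uint8)
cv2.imwrite('pics/t9.png',np.concatenate([cv2.resize(im,(440,360),interpolation=cv2.INTER_NEAREST),cv2.resize(im2,(360,360),interpolation=cv2.INTER_NEAREST)],1))
E
```

```text
t15.48 p=[ 0.4737 -0.1495  0.1055] bear 41.82 tipdist 0.0503 tiplat -0.0012 handR 0.1653 handAng 42.25 Frad 0.3 Flat 0.9 Fz -2.6 M=[ 0.01   0.006 -0.027] Tax -0.170
15.5833 [ 0.4736 -0.1493  0.1057] bear 41.87613246624285 [ 0.17174633 -0.92177981 -1.73449532] [-0.06922698  0.02409127  0.03498782] 0.012261520088527688
```

View pics/t9.png

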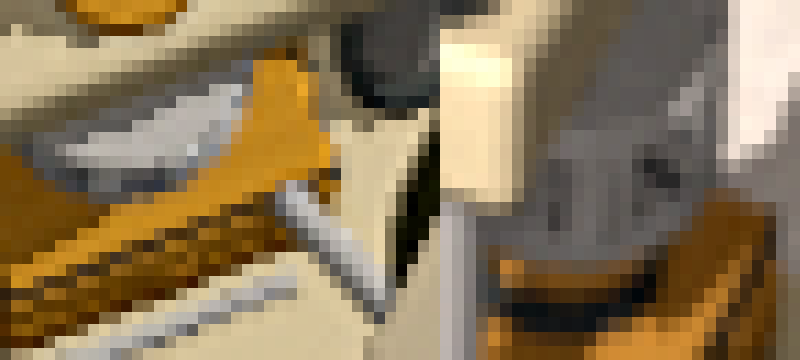

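>>> jog_arm(
  travel=[
    [-0.001,0.0011,0],
    [0.0042,0.0038,0],
    [0.0042,0.0038,0],
    [0.0042,0.0038,0],
    [0.0042,0.0038,0],
    [0.0042,0.0038,0],
    [0.0037,0.0033,0],
    [0,0,0],
  ],
  dr=[
    [0,0,0],
    [0,0,0],
    [0,0,0],
    [0,0,0],
    [0,0,0],
    [0,0,0],
    [0,0,0],
    [0,0,0],
  ],
)

```text
time_s: 16.25
position: [0.4987, -0.126, 0.1057]
tool_rot: [[0.744, 0.668, 0.001], [0.668, -0.744, -0.0], [0.001, 0.001, -1.0]]
ft_force: [2.5, -1.4, -3.3]
grip_width: 0.0125
```

```bash
python3 -c "
from h import *
st()"
```

```text
t16.25 p=[ 0.4987 -0.126   0.1057] bear 41.94 tipdist 0.0161 tiplat -0.0001 handR 0.1311 handAng 41.99 Frad 1.0 Flat -2.7 Fz -3.3 M=[-0.081 -0.295 -0.171] Tax 0.180
```

>>> jog_arm(
  travel=[
    [-0.0032,0.0037,-7e-05],
    [-0.003,0.0038,-7e-05],
    [-0.0029,0.0039,-7e-05],
    [-0.0027,0.004,-7e-05],
  ],
  dr=[
    [0,0,-0.0371],
    [0,0,-0.0371],
    [0,0,-0.0371],
    [0,0,-0.0371],
  ],
)

```text
time_s: 16.58
position: [0.4871, -0.1122, 0.1059]
tool_rot: [[0.837, 0.548, 0.004], [0.548, -0.837, -0.002], [0.002, 0.004, -1.0]]
ft_force: [4.8, -6.2, -2.8]
grip_width: 0.0127
```

```bash
python3 -c "
from h import *
st()"
```

```text
t16.58 p=[ 0.4871 -0.1122  0.1059] bear 33.20 tipdist 0.0168 tiplat -0.0021 handR 0.1317 handAng 34.11 Frad 0.6 Flat -7.8 Fz -2.8 M=[-1.102 -0.675 -0.872] Tax 0.163
```

>>> jog_arm(
  travel=[
    [-0.0026,0.0041,-7e-05],
    [-0.0024,0.0042,-7e-05],
    [0,0,0],
  ],
  dr=[
    [0,0,-0.0371],
    [0,0,-0.0371],
    [0,0,0],
  ],
)

```text
time_s: 16.83
position: [0.4819, -0.1039, 0.1059]
tool_rot: [[0.875, 0.484, 0.004], [0.484, -0.875, -0.003], [0.002, 0.004, -1.0]]
ft_force: [3.2, -6.5, -2.6]
grip_width: 0.013
```

```bash
python3 -c "
from h import *
st()"
```

```text
t16.83 p=[ 0.4819 -0.1039  0.1059] bear 28.94 tipdist 0.0168 tiplat -0.0022 handR 0.1317 handAng 29.88 Frad -0.4 Flat -7.3 Fz -2.6 M=[-1.186 -0.476 -0.844] Tax 0.112
```

>>> jog_arm(
  travel=[
    [-0.0023,0.0043,-7e-05],
    [-0.0021,0.0043,-7e-05],
    [0,0,0],
  ],
  dr=[
    [0,0,-0.0371],
    [0,0,-0.0371],
    [0,0,0],
  ],
)

```text
time_s: 17.08
position: [0.4776, -0.0956, 0.1058]
tool_rot: [[0.909, 0.417, 0.004], [0.417, -0.909, -0.003], [0.002, 0.004, -1.0]]
ft_force: [3.6, -9.2, -1.2]
grip_width: 0.0124
```

```bash
python3 -c "
from h import *
st()"
```

```text
t17.08 p=[ 0.4776 -0.0956  0.1058] bear 24.67 tipdist 0.0168 tiplat -0.0026 handR 0.1317 handAng 25.80 Frad -0.6 Flat -9.9 Fz -1.2 M=[-1.469 -0.392 -1.021] Tax 0.282
```

>>> jog_arm(
  travel=[
    [-0.002,0.0044,-7e-05],
    [-0.0018,0.0045,-7e-05],
    [0,0,0],
  ],
  dr=[
    [0,0,-0.0371],
    [0,0,-0.0371],
    [0,0,0],
  ],
)

```text
time_s: 17.33
position: [0.4738, -0.0869, 0.1056]
tool_rot: [[0.937, 0.349, 0.004], [0.349, -0.937, -0.004], [0.002, 0.005, -1.0]]
ft_force: [1.9, -11.7, -1.6]
grip_width: 0.0126
```

```bash
python3 -c "
from h import *
st()"
```

```text
t17.33 p=[ 0.4738 -0.0869  0.1056] bear 20.40 tipdist 0.0168 tiplat -0.0030 handR 0.1316 handAng 21.69 Frad -2.2 Flat -11.6 Fz -1.6 M=[-1.8   -0.25  -1.105] Tax 0.417
```

>>> jog_arm(
  travel=[
    [-0.0016,0.0046,-7e-05],
    [-0.0015,0.0046,-7e-05],
    [0,0,0],
  ],
  dr=[
    [0,0,-0.0371],
    [0,0,-0.0371],
    [0,0,0],
  ],
)

```text
time_s: 17.58
position: [0.4707, -0.078, 0.1055]
tool_rot: [[0.961, 0.278, 0.003], [0.278, -0.961, -0.004], [0.002, 0.005, -1.0]]
ft_force: [1.4, -13.2, -2.7]
grip_width: 0.012
```

```bash
python3 -c "
from h import *
st()"
```

```text
t17.58 p=[ 0.4707 -0.078   0.1055] bear 16.13 tipdist 0.0168 tiplat -0.0032 handR 0.1316 handAng 17.54 Frad -2.3 Flat -13.0 Fz -2.7 M=[-2.022 -0.145 -1.299] Tax 0.408
```

>>> jog_arm(
  travel=[
    [-0.0013,0.0047,-7e-05],
    [-0.0011,0.0047,-7e-05],
    [-0.0009,0.0047,-7e-05],
    [0,0,0],
  ],
  dr=[
    [0,0,-0.0371],
    [0,0,-0.0371],
    [0,0,-0.0371],
    [0,0,0],
  ],
)

```text
time_s: 17.92
position: [0.4672, -0.064, 0.1052]
tool_rot: [[0.986, 0.169, 0.003], [0.169, -0.986, -0.004], [0.002, 0.005, -1.0]]
ft_force: [-0.6, -14.7, -2.2]
grip_width: 0.0122
```

```bash
python3 -c "
from h import *
st()"
```

```text
t17.92 p=[ 0.4672 -0.064   0.1052] bear 9.74 tipdist 0.0168 tiplat -0.0036 handR 0.1315 handAng 11.29 Frad -3.1 Flat -14.4 Fz -2.2 M=[-2.438  0.051 -1.562] Tax 0.317
```

>>> jog_arm(
  travel=[
    [-0.0008,0.0048,-7e-05],
    [-0.0006,0.0048,-7e-05],
    [0,0,0],
  ],
  dr=[
    [0,0,-0.0371],
    [0,0,-0.0371],
    [0,0,0],
  ],
)

```text
time_s: 18.17
position: [0.4657, -0.0546, 0.1051]
tool_rot: [[0.995, 0.095, 0.002], [0.095, -0.995, -0.004], [0.002, 0.005, -1.0]]
ft_force: [-1.0, -17.1, -1.5]
grip_width: 0.0126
```

```bash
python3 -c "
from h import *
st()"
```

```text
t18.17 p=[ 0.4657 -0.0546  0.1051] bear 5.47 tipdist 0.0168 tiplat -0.0038 handR 0.1314 handAng 7.14 Frad -2.7 Flat -17.0 Fz -1.5 M=[-2.584  0.215 -1.705] Tax 0.512
```

>>> jog_arm(
  travel=[
    [-0.0004,0.0048,-7e-05],
    [-0.0002,0.0048,-7e-05],
    [0.0,0.0048,-7e-05],
    [0,0,0],
  ],
  dr=[
    [0,0,-0.0371],
    [0,0,-0.0371],
    [0,0,-0.0371],
    [0,0,0],
  ],
)

```text
time_s: 18.5
position: [0.4649, -0.0404, 0.1048]
tool_rot: [[1.0, -0.016, 0.002], [-0.016, -1.0, -0.005], [0.002, 0.005, -1.0]]
ft_force: [-3.1, -18.8, -1.8]
grip_width: 0.0125
```

```bash
python3 -c "
from h import *
st()"
```

```text
t18.50 p=[ 0.4649 -0.0404  0.1048] bear -0.93 tipdist 0.0167 tiplat -0.0042 handR 0.1313 handAng 0.90 Frad -2.8 Flat -18.8 Fz -1.8 M=[-2.849  0.347 -1.864] Tax 0.595
```

>>> jog_arm(
  travel=[
    [0,0,0],
  ],
  dr=[
    [0,0,0],
  ],
)

```text
time_s: 18.58
position: [0.4648, -0.0406, 0.1047]
tool_rot: [[1.0, -0.014, 0.001], [-0.014, -1.0, -0.005], [0.002, 0.005, -1.0]]
ft_force: [-2.4, -17.5, -1.4]
grip_width: 0.0126
```

```bash
python3 -c "
from h import *
st()"
```

```text
t18.58 p=[ 0.4648 -0.0406  0.1047] bear -0.82 tipdist 0.0167 tiplat -0.0042 handR 0.1313 handAng 1.00 Frad -2.2 Flat -17.6 Fz -1.4 M=[-2.652  0.315 -1.773] Tax 0.524
```

>>> jog_arm(
  travel=[
    [0.0001,0.0048,-7e-05],
    [0,0,0],
  ],
  dr=[
    [0,0,-0.0371],
    [0,0,0],
  ],
)

```text
time_s: 18.75
position: [0.465, -0.0358, 0.1047]
tool_rot: [[0.999, -0.053, 0.002], [-0.053, -0.999, -0.005], [0.002, 0.005, -1.0]]
ft_force: [-3.1, -19.2, -0.7]
grip_width: 0.0125
```

```bash
python3 -c "
from h import *
st(); arc(-3,6,4)"
```

```text
t18.75 p=[ 0.465  -0.0358  0.1047] bear -3.06 tipdist 0.0167 tiplat -0.0045 handR 0.1311 handAng -1.09 Frad -2.1 Flat -19.3 Fz -0.7 M=[-3.069  0.366 -2.009] Tax 0.515
[ [-0.0002, -0.0051, 0.00000], [0.0000, -0.0051, 0.00000], [0.0002, -0.0051, 0.00000], [0.0004, -0.0051, 0.00000] ]  dr z 0.0393
```

>>> jog_arm(
  travel=[
    [-0.0002,-0.0051,0],
    [0,-0.0051,0],
    [0.0002,-0.0051,0],
    [0,0,0],
  ],
  dr=[
    [0,0,0.0393],
    [0,0,0.0393],
    [0,0,0.0393],
    [0,0,0],
  ],
)

```text
time_s: 19.08
position: [0.4648, -0.0511, 0.1045]
tool_rot: [[0.998, 0.069, 0.001], [0.069, -0.998, -0.003], [0.001, 0.003, -1.0]]
ft_force: [-2.1, -12.3, -0.7]
grip_width: 0.0123
```

```bash
python3 -c "
from h import *
st()"
```

```text
t19.08 p=[ 0.4648 -0.0511  0.1045] bear 3.96 tipdist 0.0173 tiplat -0.0036 handR 0.1320 handAng 5.55 Frad -2.9 Flat -12.1 Fz -0.7 M=[-1.938  0.198 -1.252] Tax 0.333
```

```bash
python3 -c "
from h import *
arc(4,14,4)"
```

```text
[ [0.0005, -0.0057, 0.00000], [0.0008, -0.0056, 0.00000], [0.0010, -0.0056, 0.00000], [0.0013, -0.0056, 0.00000] ]  dr z 0.0436
```

>>> jog_arm(
  travel=[
    [0.0005,-0.0057,0],
    [0.0007,-0.0056,0],
    [0.001,-0.0056,0],
    [0,0,0],
  ],
  dr=[
    [0,0,0.0436],
    [0,0,0.0436],
    [0,0,0.0436],
    [0,0,0],
  ],
)

```text
time_s: 19.42
position: [0.4672, -0.0671, 0.1045]
tool_rot: [[0.98, 0.2, 0.001], [0.2, -0.98, -0.002], [0.001, 0.002, -1.0]]
ft_force: [0.2, -6.0, -0.8]
grip_width: 0.0123
```

```bash
python3 -c "
from h import *
st()"
```

```text
t19.42 p=[ 0.4672 -0.0671  0.1045] bear 11.54 tipdist 0.0173 tiplat -0.0024 handR 0.1321 handAng 12.60 Frad -1.0 Flat -5.9 Fz -0.8 M=[-0.918 -0.102 -0.604] Tax 0.169
```

>>> jog_arm(
  travel=[
    [0.0012,-0.0056,0],
    [0.0014,-0.0055,0],
    [0,0,0],
  ],
  dr=[
    [0,0,0.0436],
    [0,0,0.0436],
    [0,0,0],
  ],
)

```text
time_s: 19.67
position: [0.4696, -0.0774, 0.1044]
tool_rot: [[0.959, 0.285, 0.001], [0.285, -0.959, -0.001], [0.001, 0.001, -1.0]]
ft_force: [0.3, -1.9, -1.7]
grip_width: 0.0123
```

```bash
python3 -c "
from h import *
st();look('10');st()"
```

```text
t19.67 p=[ 0.4696 -0.0774  0.1044] bear 16.55 tipdist 0.0175 tiplat -0.0015 handR 0.1324 handAng 17.19 Frad -0.3 Flat -1.9 Fz -1.7 M=[-0.272 -0.181 -0.274] Tax -0.025
19.7667 [ 0.4694 -0.0768  0.1043] bear 16.386161466547588 [ 1.75601245 -3.31580333 -0.52766749] [-0.58687432 -0.22883616 -0.39615773] 0.012225235669347979
t19.77 p=[ 0.4694 -0.0768  0.1043] bear 16.39 tipdist 0.0174 tiplat -0.0012 handR 0.1324 handAng 16.90 Frad 0.7 Flat -3.7 Fz -0.5 M=[-0.587 -0.229 -0.396] Tax 0.092
```

View pics/m10.png

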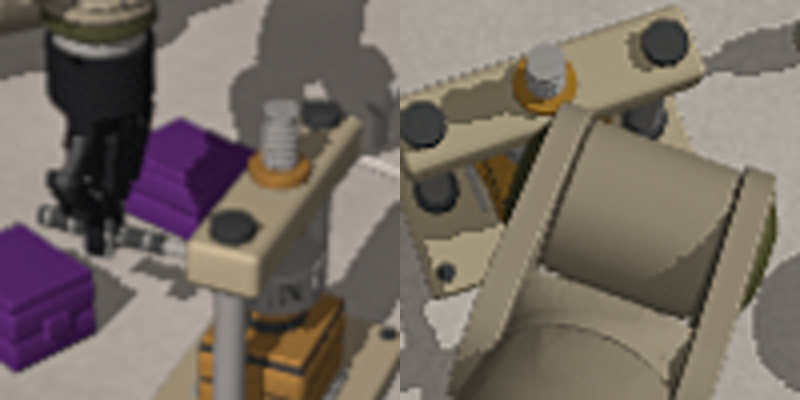

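>>> jog_arm(
  travel=[
    [0.0005,-0.0022,0],
    [-0.0096,-0.0029,0],
    [-0.0096,-0.0029,0],
    [-0.0096,-0.0029,0],
    [-0.015,-0.0046,0],
    [-0.018,-0.0055,0],
    [0,0,0],
    [0,0,0],
  ],
  dr=[
    [0,0,0.015],
    [0,0,0],
    [0,0,0],
    [0,0,0],
    [0,0,0],
    [0,0,0],
    [0,0,0],
    [0,0,0],
  ],
)

```text
time_s: 20.43
position: [0.4067, -0.0974, 0.1043]
tool_rot: [[0.955, 0.297, -0.001], [0.297, -0.955, 0.001], [-0.0, -0.001, -1.0]]
ft_force: [0.4, 0.0, -0.9]
grip_width: 0.0124
```

```bash
python3 - <<'E'
from h import *
st();S,T,o=look('11');st()
im=np.clip((T['color'][176:206,309:349,::-1].astype(float)-20)*1.5,0,255).astype(np.uint8)
im2=np.clip((S['color'][190:215,328:358,::-1].astype(float)-20)*1.7,0,255).astype(np.uint8)
cv2.imwrite('pics/t11.png',np.concatenate([cv2.resize(im,(440,360),interpolation=cv2.INTER_NEAREST),cv2.resize(im2,(360,360),interpolation=cv2.INTER_NEAREST)],1))
cv2.imwrite('pics/s11.png',cv2.resize(S['color'][175:205,270:330],None,fx=12,fy=12,interpolation=cv2.INTER_NEAREST)[:,:,::-1])
p=np.array(o['position']);x=np.array(o['tool_rot'])[:,0]
for s in(-.05,.05,.115):print(s,(np.array(proj(S,p+s*x+np.array([0,0,.0165])))-[270,175]+.5)*12)
E
```

```text
t20.43 p=[ 0.4067 -0.0974  0.1043] bear 17.29 tipdist 0.0834 tiplat -0.0001 handR 0.1984 handAng 17.33 Frad 0.4 Flat -0.1 Fz -0.9 M=[ 0.014 -0.071 -0.023] Tax -0.004
20.5333 [ 0.4079 -0.0975  0.1044] bear 17.351155415178944 [-0.59091827 -0.58049388 -2.46897331] [ 0.03303182  0.05600361 -0.01292953] 0.012523926791772146
t20.53 p=[ 0.4079 -0.0975  0.1044] bear 17.35 tipdist 0.0823 tiplat -0.0004 handR 0.1973 handAng 17.47 Frad -0.7 Flat -0.4 Fz -2.5 M=[ 0.033  0.056 -0.013] Tax 0.061
-0.05 [-108.74962109   46.10536033]
0.05 [256.40989647 132.05041206]
0.115 [502.71989105 190.02267954]
```

View pics/t11.png

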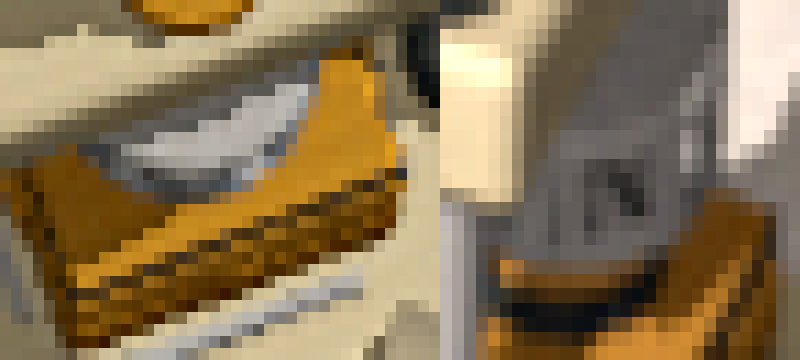

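View pics/s11.png

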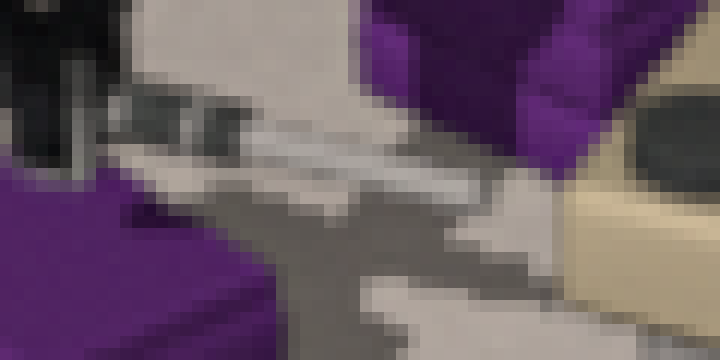

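>>> jog_arm(
  travel=[
    [0,0.039,0.0075],
    [0,0.039,0.0075],
    [0,0.039,0.0075],
    [0,0.039,0.0075],
    [0,0.039,0.0075],
    [0,0.039,0.0075],
    [0,0.039,0.0075],
    [0.019,0.036,0.001],
    [0.019,0.036,0],
    [0.019,0.036,0],
    [0.02,0.0355,0],
    [0,0,0],
    [0,0,0],
    [0,0,0],
  ],
  dr=[
    [0,0,-0.0234],
    [0,0,-0.0234],
    [0,0,-0.0234],
    [0,0,-0.0234],
    [0,0,-0.0234],
    [0,0,-0.0234],
    [0,0,-0.0234],
    [0,0,-0.0234],
    [0,0,-0.0234],
    [0,0,-0.0234],
    [0,0,-0.0234],
    [0,0,0],
    [0,0,0],
    [0,0,0],
  ],
)

```text
time_s: 21.7
position: [0.4843, 0.3191, 0.1571]
tool_rot: [[0.999, 0.047, -0.001], [0.047, -0.999, -0.001], [-0.001, 0.001, -1.0]]
ft_force: [-0.3, -1.0, -1.7]
grip_width: 0.0125
```

```bash
python3 - <<'E'
from h import *
st();S=snap('scene','scene12');o=observe()
cv2.imwrite('pics/s12.png',cv2.resize(S['color'][100:190,330:430],None,fx=7,fy=6.6,interpolation=cv2.INTER_CUBIC)[:,:,::-1])
p=np.array(o['position']);x=np.array(o['tool_rot'])[:,0];print(p)
for s in(-.05,.05,.115):print(s,(np.array(proj(S,p+s*x+np.array([0,0,.0165])))-[330,100]+.5)*[7,6.6])
E
```

```text
t21.70 p=[0.4843 0.3191 0.1571] bear 2.68 tipdist 0.3628 tiplat 0.3622 handR 0.3745 handAng -72.63 Frad -0.4 Flat -1.0 Fz -1.7 M=[-0.03   0.063 -0.008] Tax 0.216
[0.48433735 0.31856724 0.157427  ]
-0.05 [243.56449999 158.04927012]
0.05 [419.82787288 210.23714598]
0.115 [540.64378775 246.00819622]
```

View pics/s12.png

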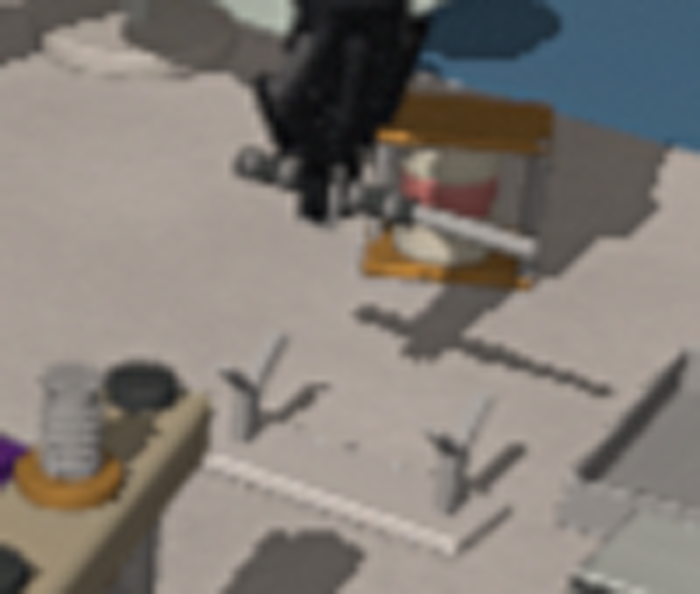

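>>> jog_arm(
  travel=[
    [0.001,0,-0.03],
    [0,0,-0.03],
    [0,0,-0.03],
    [0,0,-0.015],
    [0,0,-0.006],
    [0,0,-0.004],
    [0,0,0],
    [0,0,0],
    [0,0,0],
  ],
  dr=[
    [0,0,0],
    [0,0,0],
    [0,0,0],
    [0,0,0],
    [0,0,0],
    [0,0,0],
    [0,0,0],
    [0,0,0],
    [0,0,0],
  ],
)

```text
time_s: 22.5
position: [0.4865, 0.3191, 0.044]
tool_rot: [[0.999, 0.046, 0.002], [0.046, -0.999, 0.001], [0.002, -0.001, -1.0]]
ft_force: [0.4, 0.3, -2.0]
grip_width: 0.0125
```

>>> jog_arm(
  travel=[
    [-0.001,0,-0.002],
    [0,0,-0.0015],
    [0,0,0],
    [0,0,0],
  ],
  dr=[
    [0,0,0],
    [0,0,0],
    [0,0,0],
    [0,0,0],
  ],
)

```text
time_s: 22.83
position: [0.4849, 0.3191, 0.0394]
tool_rot: [[0.999, 0.046, 0.0], [0.046, -0.999, 0.0], [0.0, -0.0, -1.0]]
ft_force: [0.5, 0.3, -0.3]
grip_width: 0.0124
```

>>> jog_arm(
  travel=[
    [0,0,-0.0008],
    [0,0,0],
    [0,0,0],
  ],
  dr=[
    [0,0,0],
    [0,0,0],
    [0,0,0],
  ],
)

```text
time_s: 23.08
position: [0.485, 0.3194, 0.0389]
tool_rot: [[0.999, 0.046, 0.001], [0.046, -0.999, 0.001], [0.001, -0.001, -1.0]]
ft_force: [-2.1, 3.3, 3.7]
grip_width: 0.0124
```

>>> jog_arm(
  travel=[
    [0,0,0],
    [0,0,0],
    [0,0,0],
    [0,0,0],
    [0,0,0],
    [0,0,0],
    [0,0,0],
    [0,0,0],
  ],
  dr=[
    [0,0,0],
    [0,0,0],
    [0,0,0],
    [0,0,0],
    [0,0,0],
    [0,0,0],
    [0,0,0],
    [0,0,0],
  ],
  jaw=0.0854,
)

```text
time_s: 23.75
position: [0.4849, 0.319, 0.0384]
tool_rot: [[0.999, 0.046, -0.0], [0.046, -0.999, -0.0], [-0.0, 0.0, -1.0]]
ft_force: [0.1, -0.2, 0.3]
grip_width: 0.0854
```

```bash
python3 - <<'E'
from h import *
st();S=snap('scene','scene13')
cv2.imwrite('pics/s13.png',cv2.resize(S['color'][100:190,330:430],None,fx=7,fy=6.6,interpolation=cv2.INTER_CUBIC)[:,:,::-1])
E
```

```text
t23.75 p=[0.4849 0.319  0.0384] bear 2.62 tipdist 0.3626 tiplat 0.3620 handR 0.3742 handAng -72.71 Frad 0.0 Flat -0.2 Fz 0.3 M=[-0.013  0.007  0.005] Tax 0.006
```

View pics/s13.png

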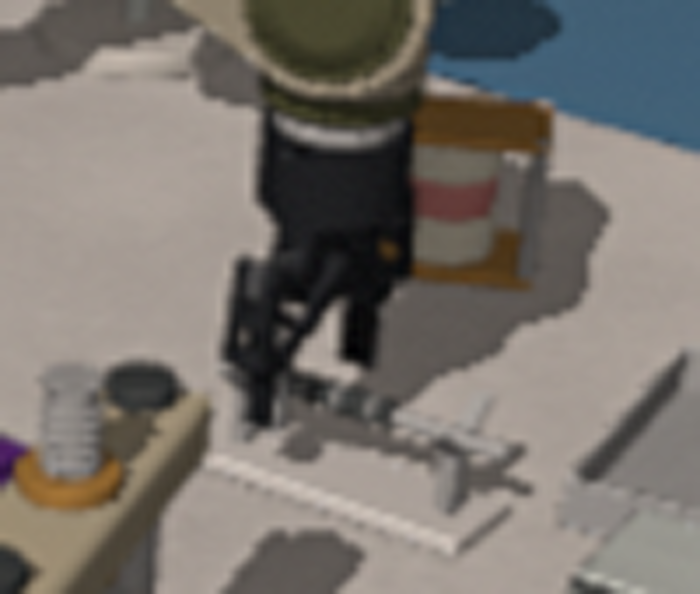

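Bar is in the V notches. Raise the arm straight up and move clear for a check from both views.

>>> jog_arm(
  travel=[
    [0,0,0.02],
    [0,0,0.035],
    [0,0,0.035],
    [0,0,0.035],
    [0,0,0.035],
    [-0.03,-0.02,0.01],
    [-0.03,-0.02,0.01],
    [-0.03,-0.02,0],
    [-0.02,-0.03,0],
    [0,-0.035,0],
    [0,-0.035,0],
    [0,-0.035,0],
    [0,0,0],
    [0,0,0],
    [0,0,0],
  ],
  dr=[
    [0,0,0],
    [0,0,0],
    [0,0,0],
    [0,0,0],
    [0,0,0],
    [0,0,0],
    [0,0,0],
    [0,0,0],
    [0,0,0],
    [0,0,0],
    [0,0,0],
    [0,0,0],
    [0,0,0],
    [0,0,0],
    [0,0,0],
  ],
)

```text
time_s: 25.05
position: [0.3749, 0.1243, 0.2185]
tool_rot: [[0.999, 0.045, 0.0], [0.045, -0.999, 0.0], [0.0, -0.0, -1.0]]
ft_force: [0.3, -0.0, 0.1]
grip_width: 0.0851
```

```bash
python3 - <<'E'
from h import *
st();S=snap('scene','scene14');T=snap('top','top14')
c=lambda d,x0,y0,x1,y1:cv2.resize(d['color'][y0:y1,x0:x1,::-1],(400,520),interpolation=cv2.INTER_NEAREST)
cv2.imwrite('pics/m14.png',np.concatenate([c(S,345,140,415,195),c(T,180,185,225,260)],1))
for f in('scene','top'):
    d0,d1=load(f+'0')['color'].astype(int),load(f+'14')['color'].astype(int); print(f,d0.shape)
E
```

```text
t25.05 p=[0.3749 0.1243 0.2185] bear 2.60 tipdist 0.1986 tiplat 0.1724 handR 0.2745 handAng -36.31 Frad 0.3 Flat -0.0 Fz 0.1 M=[ 0.019 -0.005  0.035] Tax -0.004
scene (400, 640, 3)
top (400, 640, 3)
```

View pics/m14.png

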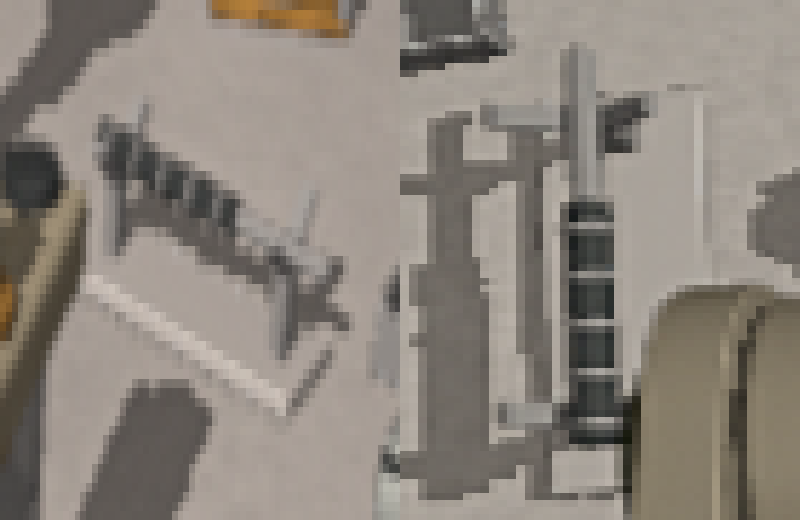

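View pics/top14.png

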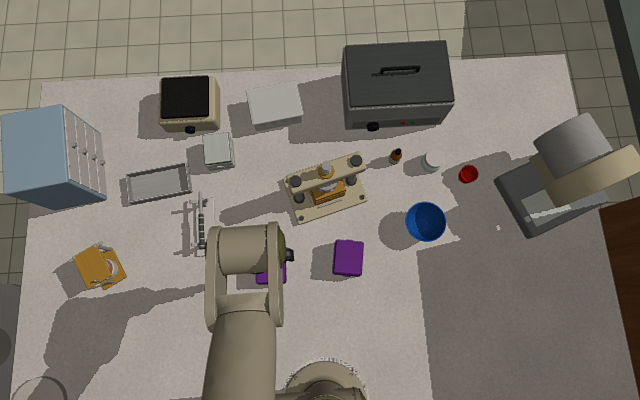

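View pics/scene14.png

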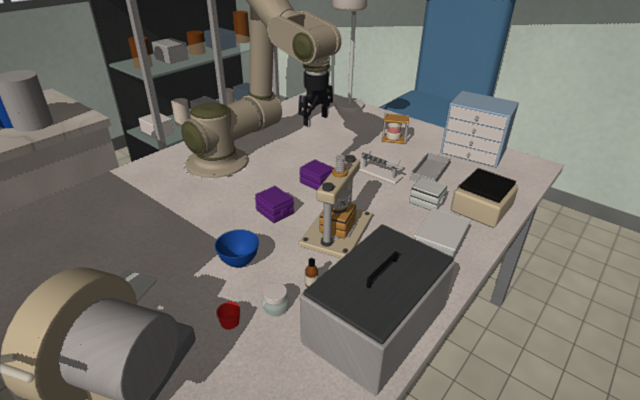

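```bash
python3 -c "
from rig import close_job
print(close_job())"
```

```text
the job is handed in; nothing more can be done
None
```

I clamped the flask in three strokes of the bar, moving it from hole to hole. I then put the bar back on its rest and handed the job in at about 25 s. No verdict was reported.

**Tightness:** At the stop, the hand's twist was 2.0 N m against about 0.63 N m when free, so roughly 3.2 times as stiff. The torque about the screw axis, worked out from the wrist readings, was noisier. It read 0.51–0.60 N m at the stop, against about 0.22–0.28 N m when free. By the table you gave, that puts about 47–60 N on the flask. The force itself could not be measured or seen.

**Disagreements:**
- **Collar angle:** In the last picture the collar seems to have turned about 15° in the third stroke. The arm's pose suggests 20–28°. I relied on the torque, not the angle.
- **Push at the handle:** It read 19 N where the text says 14 N for right and 20 N for too much. The free push was also higher than stated, about 6.5 N against 4.5 N. I went by the threefold ratio instead.

**Final pictures:** Both views show the bar lying in both V notches as it did at the start. The arm is clear of everything (about 0 N), and the other things on the bench look unmoved.

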